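Unpile the column-change supplies onto their marked mats

ROBOT

A 6-joint arm with a two-finger parallel gripper is mounted at the origin on a cart in front of the work surface, level with it; the furniture and walls round the work are solid. World frame = base frame: x ahead of the robot, y to its left, z up, the work surface at z = 0. Lengths are in mm, angles in degrees, forces in N, time in s.
With the tool pointing down it reaches from about 350 to 850 mm from the base axis. Payload 8.1 kg.
Tool frame: the origin (TCP) lies at the very end of the fingers, on their centre line; the grasp point (between the pads) lies 19 mm behind it; z points along the fingers, y is the line along which they close (so a half turn about z gives the same grasp; the last joint's range is limited). The gripper opens to 85 mm and grips with 20 to 120 N. Pads are 22 mm wide; open, the fingers measure 114 mm over their backs; the gripper's body (76 mm by 85 mm) begins 54 mm behind the grasp point. The pads swing forward as they close: fully open they stand 13 mm farther back than shut.
Start: joints at [-71.528, 7.471, 85.268, -0, 87.261, -4.893], TCP at [237.974, -550.793, 195.592] pointing down, gripper open.
Joint ranges: [-169.43, 169.43], [-51.17, 129.36], [1.28, 143.12], [-76.62, 256.62], [0, 156.53], [-152.29, 152.29]. Speed limits (degrees/s): [136.94, 136.94, 159.86, 180, 180, 180].

INTERFACE

Orientations are given as [roll, pitch, yaw] about the fixed x, y, z axes, in that order (R = Rz(yaw) Ry(pitch) Rx(roll)).
In Python, from bench import * gives the robot as it stands.
- The arm moves only by the tool play_rows, never from a script. Its argument "increments" is a list of rows, each a list of 3 entries, a list of its own where there are three numbers: the gripper's target within -1 to 1 (fully open at 1, half-way at 0, shut at -1), then the shift along the tool's x, y, z in mm, then the turn about the tool's z in rad. A call has 1 to 12 rows; each row shifts and turns the commanded pose from where the row before left it, along the tool's axes as they then stand; what a row does not reach is not made up. A row lasts 1/12 s, in which the tool goes at most 41.7 mm and 7.16 degrees, less where a joint would pass 70% of its speed; a pose out of reach is approached as far as the arm can. A call is refused whole if a number of a shift passes 41.7 or a number of a turn 0.125, either way. A call with a gripper value outside its range is refused whole. The fingers move at their own pace and stop on an object; "force" is the grip in N (left out, the last holds). Time passes only in rows, so rows that do not move let the fingers close. It gives the time, the measured TCP pose, the force, the opening and the grip force at its end, in the units of the state.
- sense(): the state, without advancing time (a new reading comes with each control period).
- snapshot(name): name is "scene" or "top"; returns a dict with "color" (400x640x3 uint8, red, green, blue), "intrinsics" (3x3 intrinsics, pixels), "k1" (the pictures are not rectified: a ray, as slopes to the right and down, at radius r is drawn at 1 + k1 r^2 times it, then the intrinsics apply), "world_from_camera" (4x4, takes a point from camera to world coordinates). Camera axes: x right, y down, z forward; pixel columns grow to the right and rows downward; lengths in mm; the calibration is good to about 2 mm. A picture is of the moment at which its call begins. There is no depth.
- hand_in(): hands the job in; it is judged then, once.
Trained networks look in a picture, given as the dict that the camera call returned (one of the last four; its "shot" number tells which), for a name from the list of things; names that differ only in an ending like _2 or _b are one class to them, and where a whole thing is asked for, a point or a joint stands for the part that bears it (a point fixed in the world has none). Each returns a list of dicts, best first, with "p" (0 to 1); they miss things now and then, are a little off and sometimes report something else, mostly with a low value. They report only what shows in the picture. A call takes as long as a camera call. They do not tell look-alikes from the thing itself.
- find_in(query, picture): "xyz" ([x, y, z] in mm, in the coordinates of the camera as it stood for that picture, good to about 4 mm: the middle of the surface that is visible of it).
- regions_of(query, picture): "mask" (400x640 bool, what is visible of it).
- pinpoint(query, picture): "xyz" ([x, y, z] in mm, in the coordinates of the camera as it stood for that picture, good to about 4 mm: a listed point, or the origin of a listed thing).
The state is a dict: "time": time; "joint_pos": joint angles; "qd": joint speeds; "joint_efforts": joint torques, N m; "tool_pos": TCP position; "tcp_rot": TCP orientation; "ft_force": force on the tool from outside, world axes, zero at the start; "wrist_torque": the same for the moment, N m; "finger_gap": finger opening in mm; "grip_force": force on a finger pad.
Only numpy, scipy, OpenCV 4.12 (cv2) and the standard library are available. Lean on these libraries where they do the work, as an engineer would, in place of code of your own. Each camera call takes 0.05 s, during which the arm holds its last target. There are 200 camera calls.

TASK

The supplies from the last column change are piled on the bench. Take the pile apart from the top, one thing at a time, and set each down on its own mat, centred on the white footprint that has its shape (the flat carton and the pad turned to match theirs): the tall cap carton upright on the blue mat, then the round tin on the grey one, then the flat carton on the green one, and last the yellow note pad on the yellow one. Do not shift or knock over the beaker and the timer, do not tip the cap carton over, and let go of everything.

Things in the scene. Friction and masses are not known exactly. Their poses are not given: they have to be found in the camera images.
- cap_carton_center (a point): blue and white carton of vial caps, standing on top of the pile: 31 (x) x 34 (y) x 78 (z, height) mm; this point is its centre, 39 mm above its foot. Pinch it from above across either pair of sides.
- tin_center (a point): round grey tin with a fixed lid, second from the top: 49 mm across, 20.6 mm high; this point is its centre, 10.3 mm above its underside.
- frit_carton_center (a point): flat white and green carton, third from the top: 40 (x) x 60 (y) x 22 (z) mm; this point is its centre, 11 mm above its underside. It lies roughly lengthwise on the pad. Pinch it across the 40 mm (along its x).
- pad_center (a point): yellow sticky-note pad, a rigid block lying on the bench at the bottom of the pile: 72 (x) x 50 (y) x 11.5 (z) mm; this point is its centre, 5.75 mm above its underside. Pinch it across the 50 mm (along its y).
- mat_blue: blue fixed mat, 90 x 90 x 3 mm, with a flat white footprint in its middle: a 31 (x) x 34 (y) mm rectangle, the foot of the cap carton (which may stand on it at any yaw). Origin in the middle of its underside (on the bench); its top is 3 mm higher; x and y run along its edges.
- mat_grey: dark grey fixed mat, 90 x 90 x 3 mm, with a flat white footprint in its middle: a 49 mm disc for the tin. Origin in the middle of its underside (on the bench); its top is 3 mm higher; x and y run along its edges.
- mat_green: green fixed mat, 90 x 90 x 3 mm, with a flat white footprint in its middle: a 40 (x) x 60 (y) mm rectangle for the flat carton, either way round. Origin in the middle of its underside (on the bench); its top is 3 mm higher; x and y run along its edges.
- mat_yellow: yellow fixed mat, 90 x 90 x 3 mm, with a flat white footprint in its middle: a 72 (x) x 50 (y) mm rectangle for the pad, either way round. Origin in the middle of its underside (on the bench); its top is 3 mm higher; x and y run along its edges.
- beaker: loose clear beaker, a bystander to be left alone: 46 mm across, 60 mm high; origin in the middle of its foot.
- timer: loose white bench timer, a bystander to be left alone: 31 (x) x 64 (y) x 58 (z) mm; origin in the middle of its foot.
Things that resemble listed ones, but are neither listed nor needed, are in the scene too. What is shaped like the part that bears cap_carton_center but brown or purple is not meant.

How it is judged:
By the outcome, as a careful person would: the job done as asked, in the order asked, and still so for the second after the job is handed in, with the robot touching nothing.
It also fails if it takes over 115 s, if anything falls off the work surface, if the arm or the gripper's body presses on something with over 40 N, if the wrist force passes 120 N, or if a joint passes its speed limit or range.

## Working session

There is one attempt and no reset: what is moved stays moved. The work goes in short steps, Python scripts to look and compute and a tool call to move; the robot and the scene stay as the last step left them, time stands still between calls to the robot, and variables do not carry over. Pictures are saved under pics/ and viewed, at most 14 in all, crops included, and the job is handed in when it is done.

Besides the shell and the picture viewer there is one more tool, called as name(argument=value, ...), one argument or row to a line, values as JSON. play_rows: Moves the arm, as the interface text tells. Its arguments: {"type":"object","properties":{"increments":{"type":"array","items":{"type":"array"}},"force":{"type":"number"}},"required":["increments"]}

```bash
mkdir -p pics
cat > h.py <<'E'
from bench import *
import numpy as np, cv2
def w(p,c): 
    return (np.array(c["world_from_camera"])@np.r_[p,1])[:3]
def save(c,n): cv2.imwrite(f"pics/{n}.png",c["color"][:,:,::-1])
def px2w(c,uv,z):
    K=np.array(c["intrinsics"],float);T=np.array(c["world_from_camera"])
    uv=np.atleast_2d(np.array(uv,float));d=np.c_[(uv[:,0]-K[0,2])/K[0,0],(uv[:,1]-K[1,2])/K[1,1]]
    s=d.copy()
    for _ in range(20): s=d/(1+c["k1"]*(s**2).sum(1,keepdims=True))
    r=np.c_[s,np.ones(len(s))]@T[:3,:3].T;o=T[:3,3]
    z=np.broadcast_to(z,len(r))
    return o+r*((z-o[2])/r[:,2])[:,None]
def maskrect(c,m,z):
    cs,_=cv2.findContours(m.astype(np.uint8),cv2.RETR_EXTERNAL,cv2.CHAIN_APPROX_NONE)
    k=max(cs,key=cv2.contourArea)[:,0,:]
    P=px2w(c,k,z)[:,:2].astype(np.float32)
    return cv2.minAreaRect(P)
E
cat > a.py <<'E'
from h import *
for n in("scene","top"):
    c=snapshot(n);save(c,n+"0")
    print(n,np.round(c["world_from_camera"][:3],2).tolist() if 0 else np.round(np.array(c["world_from_camera"])[:3,3]))
    for q in["cap_carton_center","tin_center","frit_carton_center","pad_center","mat_blue","mat_grey","mat_green","mat_yellow","beaker","timer"]:
        print(q,[(np.round(w(d["xyz"],c)).tolist(),round(d["p"],2)) for d in pinpoint(q,c)[:4]])
print(sense())
E
python3 a.py
```

```text
scene [222. 456. 733.]
cap_carton_center [([496.0, -143.0, 34.0], 0.92), ([554.0, -66.0, 42.0], 0.82), ([424.0, 60.0, 44.0], 0.77), ([465.0, -31.0, 89.0], 0.73)]
tin_center [([463.0, -32.0, 41.0], 0.69)]
frit_carton_center [([457.0, -34.0, 22.0], 0.53), ([709.0, -34.0, 2.0], 0.19)]
pad_center [([461.0, -30.0, 3.0], 0.63)]
mat_blue [([650.0, -192.0, 3.0], 0.85), ([460.0, -31.0, 4.0], 0.26)]
mat_grey [([441.0, 179.0, 4.0], 0.92)]
mat_green [([452.0, -257.0, 2.0], 0.57)]
mat_yellow [([624.0, 80.0, 0.0], 0.91)]
beaker [([563.0, 226.0, 3.0], 0.61)]
timer [([710.0, -32.0, 1.0], 0.62)]
top [ 428.  -28. 1348.]
cap_carton_center [([494.0, -137.0, 40.0], 0.66), ([464.0, -29.0, 92.0], 0.64), ([423.0, 55.0, 33.0], 0.63), ([558.0, -60.0, 39.0], 0.52)]
tin_center [([461.0, -28.0, 46.0], 0.52)]
frit_carton_center []
pad_center [([458.0, -255.0, -3.0], 0.6), ([464.0, -28.0, 3.0], 0.55), ([469.0, -37.0, 27.0], 0.55)]
mat_blue [([656.0, -189.0, -1.0], 0.88)]
mat_grey [([445.0, 181.0, -4.0], 0.6)]
mat_green [([456.0, -258.0, -2.0], 0.71)]
mat_yellow [([627.0, 78.0, 0.0], 0.75), ([464.0, -31.0, 94.0], 0.21)]
beaker [([559.0, 230.0, 1.0], 0.55)]
timer [([458.0, -254.0, 0.0], 0.53)]
{'time': 1.1, 'joint_pos': array([-7.15263175e+01,  7.46965310e+00,  8.52678237e+01,  1.29092119e-03,
        8.72611591e+01, -4.89308661e+00]), 'qd': array([ 0.02923941, -0.00920708,  0.00332056, -0.03051076, -0.10968421,
       -0.05954325]), 'joint_efforts': array([ 1.00027395e-03, -5.69327223e+01, -5.00871170e+01, -7.21030437e-05,
        1.04911567e-03,  2.79366623e-05]), 'tool_pos': array([ 238.00063378, -550.78680418,  195.60778125]), 'tcp_rot': array([ 1.79998531e+02, -1.16839861e-03,  2.33667075e+01]), 'ft_force': array([-0.50877808,  0.46354985, -0.44835135]), 'wrist_torque': array([-0.01885771,  0.04634359, -0.00939474]), 'grip_force': 0.0, 'finger_gap': 85.7222864050733}
```

View pics/scene0.png

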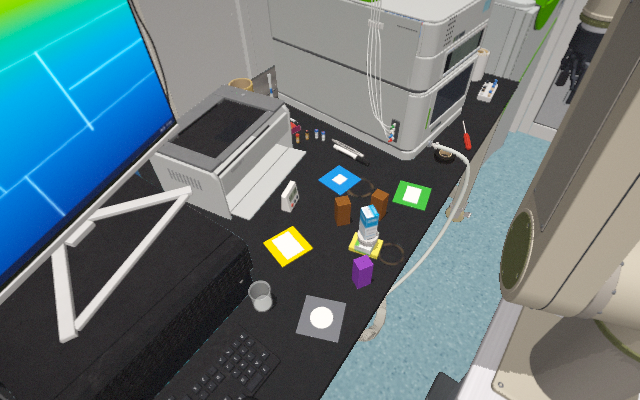

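View pics/top0.png

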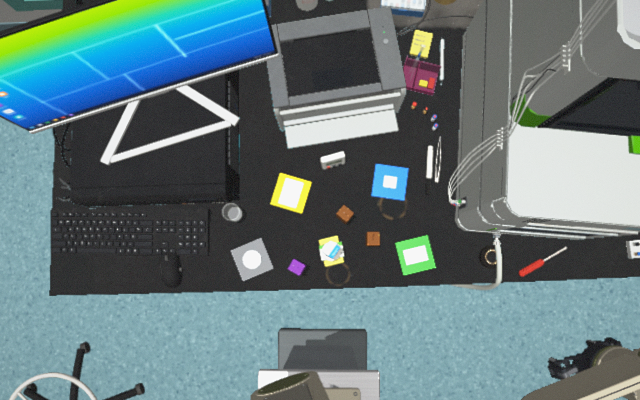

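```bash
cat > b.py <<'E'
from h import *
for n in("scene","top"):
    c=snapshot(n)
    for q in["mat_blue","mat_grey","mat_green","mat_yellow"]:
        for d in regions_of(q,c)[:1]:
            m=d["mask"]; R=maskrect(c,m,3)
            # white footprint in mask bbox
            ys,xs=np.nonzero(m);k=np.zeros_like(m);k[ys.min():ys.max()+1,xs.min():xs.max()+1]=1
            wm=(c["color"].min(2)>205)&k.astype(bool)
            W=maskrect(c,wm,3.) if wm.sum()>20 else None
            print(n,q,round(d["p"],2),np.round(R[0]),np.round(R[1]),round(R[2]),"| white",W and (np.round(W[0],1),np.round(W[1],1),round(W[2],1)))
    for q in["cap_carton_center","tin_center","frit_carton_center","pad_center","timer","beaker"]:
        for d in regions_of(q,c)[:4]:
            ys,xs=np.nonzero(d["mask"]);print(n,q,round(d["p"],2),xs.min(),xs.max(),ys.min(),ys.max())
    b=(335,195,425,265) if n=="scene" else (285,200,385,280)
    cv2.imwrite(f"pics/{n}_crop.png",cv2.resize(c["color"][b[1]:b[3],b[0]:b[2],::-1],None,fx=7.5,fy=7.5,interpolation=cv2.INTER_CUBIC))
c2=c
print("instr",px2w(c,[[470,235],[500,240],[455,190],[400,105]],[400,0,300,150]).round())
E
python3 b.py
```

```text
scene mat_blue 0.81 [ 651. -190.] [93. 91.] 82 | white (array([ 652.3, -190.5]), array([32.7, 29. ]), 80.7)
scene mat_grey 0.94 [440. 183.] [90. 91.] 24 | white (array([440.1, 182.6]), array([46.8, 47.1]), 36.2)
scene mat_green 0.7 [ 452. -257.] [86. 87.] 12 | white (array([ 453.9, -257.5]), array([39.3, 59.5]), 13.9)
scene mat_yellow 0.74 [438. -42.] [16. 57.] 13 | white (array([472.4, -54.3]), array([47.8, 20.1]), 27.4)
scene cap_carton_center 0.78 371 388 189 218
scene cap_carton_center 0.74 334 350 196 224
scene cap_carton_center 0.56 352 372 255 288
scene tin_center 0.64 357 376 232 246
scene frit_carton_center 0.59 354 372 241 254
scene pad_center 0.76 349 382 233 258
scene timer 0.74 281 298 181 211
scene beaker 0.89 248 272 280 311
top mat_blue 0.89 [ 657. -191.] [88. 93.] 80 | white (array([ 655., -190.]), array([34.7, 32.1]), 82.0)
top mat_grey 0.85 [444. 182.] [93. 92.] 22 | white (array([443.3, 183.7]), array([48.1, 48.8]), 0.5)
top mat_green 0.61 [ 457. -255.] [91. 90.] 14 | white (array([ 456.7, -255.9]), array([41. , 60.7]), 13.3)
top mat_yellow 0.97 [624.  79.] [90. 90.] 74 | white (array([624.1,  79.6]), array([51.5, 73.4]), 73.5)
top cap_carton_center 0.6 289 305 260 274
top cap_carton_center 0.6 320 324 245 258
top cap_carton_center 0.5 324 339 242 257
top cap_carton_center 0.47 338 352 206 222
top tin_center 0.42 326 340 252 258
top frit_carton_center 0.16 325 340 250 259
top pad_center 0.71 320 344 235 265
top timer 0.56 320 344 151 168
top beaker 0.78 221 242 203 221
instr [[ 486. -294.  400.]
 [ 497. -487.    0.]
 [ 587. -293.  300.]
 [ 823. -201.  150.]]
```

View pics/scene_crop.png

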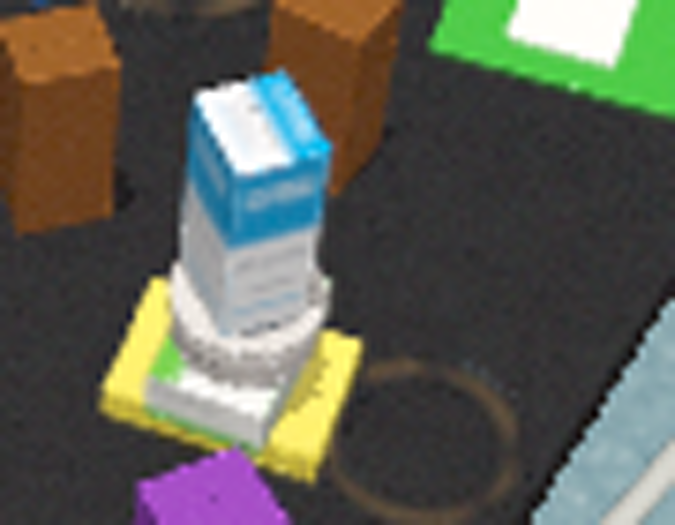

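View pics/top_crop.png

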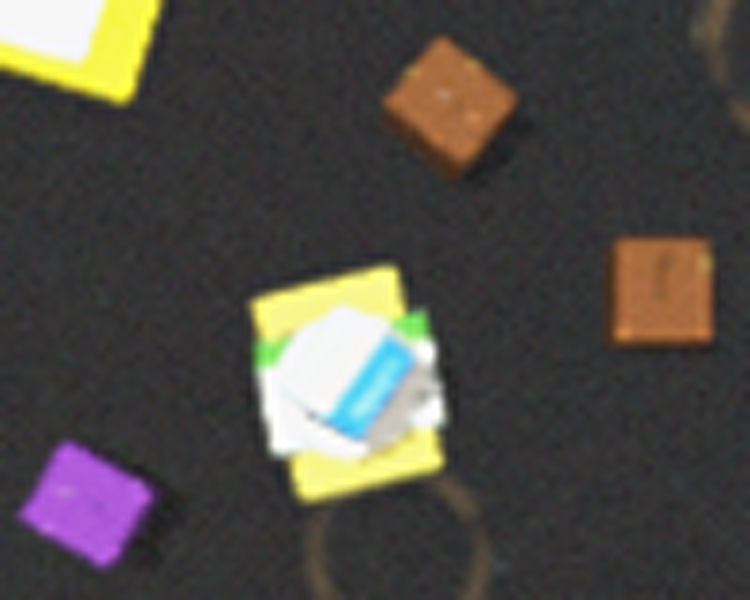

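```bash
cat >> h.py <<'E'
def rect(P): 
    r=cv2.minAreaRect(np.array(P)[:,:2].astype(np.float32)); return np.round(r[0],1),np.round(r[1],1),round(r[2],1)
def plan(x,y,z,yaw):
    s=sense();p=s["tool_pos"];cy=s["tcp_rot"][2]
    d=(yaw-cy+90)%180-90
    out=f"now {np.round(p,1)} yaw {cy:.1f} gap {s['finger_gap']:.1f} J1 {s['joint_pos'][0]:.0f} J6 {s['joint_pos'][5]:.0f} t {s['time']:.1f}\n turn {-np.radians(d):.3f} (other {-np.radians(d-180*np.sign(d)):.3f})"
    dx,dy,dz=np.array([x,y,z])-p
    for nm,a in(("now",cy),("after",cy+d)):
        a=np.radians(a);out+=f"\n shift {nm}: {dx*np.cos(a)+dy*np.sin(a):.1f} {dx*np.sin(a)-dy*np.cos(a):.1f} {-dz:.1f}"
    print(out)
E
cat > c.py <<'E'
from h import *
t=snapshot("top");s=snapshot("scene")
T=lambda L,z:px2w(t,[[285+u/7.5-.5,200+v/7.5-.5] for u,v in L],z)
S=lambda L,z:px2w(s,[[335+u/7.5-.5,195+v/7.5-.5] for u,v in L],z)
print("pad T",rect(T([(250,300),(395,265),(443,467),(300,502)],11.5)))
print("frit T",rect(T([(257,345),(428,312),(446,420),(275,455)],33.5)))
C=[(195,92),(283,70),(330,150),(240,175)]
print("cap S",rect(S(C,132.1)),S(C,132.1)[:,:2].round().tolist())
C=[(275,390),(345,305),(415,350),(350,440)]
print("cap T",rect(T(C,132.1)))
C=[(102,405),(312,480),(362,340)]
print("pad S",S(C,11.5).round())
print("frit S",S([(148,380),(265,445)],33.5).round())
print("inst S",px2w(s,[[408,158],[270,83]],0).round(), "printer",px2w(s,[[230,217],[300,155]],0).round())
from collections import Counter
plan(300,-300,250,0)
E
python3 c.py
```

```text
pad T (array([466.7, -30.2]), array([73.6, 53.1]), 13.8)
frit T (array([466.1, -31.9]), array([38.8, 61.9]), 11.2)
cap S (array([464. , -31.2]), array([28.4, 34.2]), 54.7) [[486.0, -29.0], [470.0, -52.0], [442.0, -33.0], [458.0, -10.0]]
cap T (array([467.5, -29.4]), array([29., 37.]), 54.3)
pad S [[490.   6.  12.]
 [421.  -9.  12.]
 [436. -66.  12.]]
frit S [[475.   3.  34.]
 [433.   3.  34.]]
inst S [[ 535. -393.    0.]
 [1189. -486.    0.]] printer [[ 805.   98.    0.]
 [ 815. -211.    0.]]
now [ 238.  -550.8  195.6] yaw 23.4 gap 85.4 J1 -72 J6 -5 t 2.3
 turn 0.408 (other -2.734)
 shift now: 156.4 -205.6 -54.4
 shift after: 62.0 -250.8 -54.4
```

play_rows(
  increments=[
    [1, [0, 0, 0], -0.1086],
    [1, [0, 0, 0], -0.1086],
    [1, [0, 0, 0], -0.1086],
    [1, [0, 0, 0], -0.1086],
    [1, [0, 0, 0], -0.1086],
    [1, [34, -7.2, 0], 0],
    [1, [34, -7.2, 0], 0],
    [1, [34, -7.2, 0], 0],
    [1, [34, -7.2, 0], 0],
    [1, [34, -7.2, 0], 0],
    [1, [34, -7.2, 0], 0],
    [1, [34, -7.2, 0], 0],
  ],
)

```text
time: 3.3
tool_pos: [335.6, -326.3, 195.7]
tcp_rot: [180.0, 0.0, 54.5]
ft_force: [0.6, -0.1, -0.1]
finger_gap: 85.4
grip_force: 0.0
```

play_rows(
  increments=[
    [1, [34, -7.2, 0], 0],
    [1, [34, -7.2, 0], 0],
    [1, [34, -7.2, 0], 0],
    [1, [34, -7.2, 0], 0],
    [1, [34, -7.2, 0], 0],
    [1, [34, -7.2, 0], 0],
    [1, [34, -7.2, 0], 0],
    [1, [34, -7.2, 0], 0],
    [1, [0, 0, 0], 0],
    [1, [0, 0, 0], 0],
  ],
)

```text
time: 4.13
tool_pos: [446.8, -71.3, 195.7]
tcp_rot: [180.0, -0.0, 54.7]
ft_force: [-0.8, -0.5, -0.8]
finger_gap: 85.5
grip_force: 0.0
```

```bash
python3 -c "
from h import *
plan(465,-30.5,95,54.5)
c=snapshot('scene');cv2.imwrite('pics/v1.png',cv2.resize(c['color'][100:300,260:500,::-1],None,fx=2.5,fy=2.5))"
```

```text
now [446.8 -71.3 195.7] yaw 54.7 gap 85.5 J1 -16 J6 20 t 4.1
 turn 0.004 (other -3.138)
 shift now: 43.8 -8.7 100.7
 shift after: 43.8 -8.9 100.7
```

View pics/v1.png

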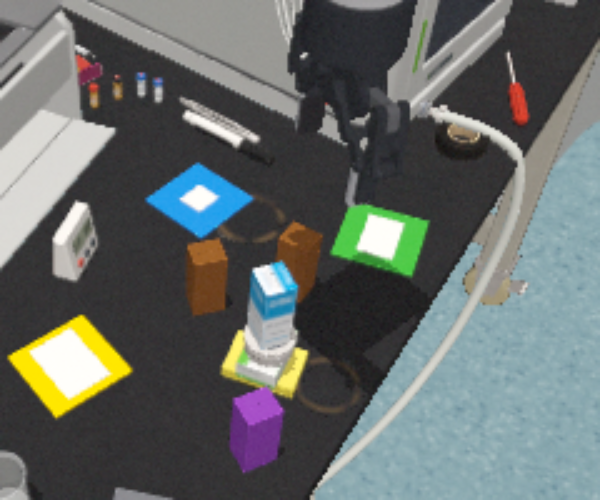

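play_rows(
  increments=[
    [1, [22, -4.4, 0], 0],
    [1, [22, -4.4, 0], 0],
    [1, [0, 0, 0], 0],
    [1, [0, 0, 20], 0],
    [1, [0, 0, 20], 0],
    [1, [0, 0, 20], 0],
    [1, [0, 0, 20], 0],
    [1, [0, 0, 15], 0],
    [1, [0, 0, 5.5], 0],
    [1, [0, 0, 0], 0],
    [1, [0, 0, 0], 0],
  ],
)

```text
time: 5.1
tool_pos: [464.8, -33.0, 95.6]
tcp_rot: [180.0, 0.0, 54.4]
ft_force: [-1.0, -1.2, 0.7]
finger_gap: 85.4
grip_force: 0.0
```

```bash
python3 -c "
from h import *
plan(465,-30.5,95,54.5)
c=snapshot('scene');cv2.imwrite('pics/v2.png',cv2.resize(c['color'][170:270,320:440,::-1],None,fx=5,fy=5))"
```

```text
now [464.8 -33.   95.6] yaw 54.4 gap 85.4 J1 -10 J6 25 t 5.1
 turn -0.002 (other 3.140)
 shift now: 2.1 -1.3 0.6
 shift after: 2.1 -1.3 0.6
```

View pics/v2.png

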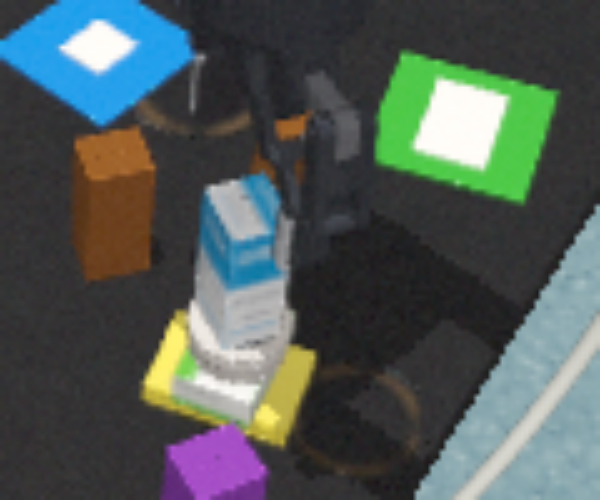

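```bash
cat >> h.py <<'E'
def proj(c,P):
    T=np.linalg.inv(np.array(c["world_from_camera"]));K=np.array(c["intrinsics"],float)
    q=np.atleast_2d(P)@T[:3,:3].T+T[:3,3];s=q[:,:2]/q[:,2:]
    s=s*(1+c["k1"]*(s**2).sum(1,keepdims=True));return s*[K[0,0],K[1,1]]+K[:2,2]
E
python3 -c "
from h import *
p=sense()['tool_pos'];u=np.array([-.81,.58,0]);h=np.array([0,0,13])
Q=[p+h+42*u,p+h-42*u,p+h+57*u,p+h-57*u,[465,-30.5,132],p]
c=snapshot('scene');print(((proj(c,Q)-[320,170])*5).round())
c=snapshot('top');print(((proj(c,Q)-[285,180])*6).round());cv2.imwrite('pics/v3.png',cv2.resize(c['color'][180:280,285:385,::-1],None,fx=6,fy=6))"
```

```text
[[280. 303.]
 [207. 169.]
 [294. 329.]
 [195. 147.]
 [245. 203.]
 [240. 252.]]
[[222. 503.]
 [341. 338.]
 [200. 533.]
 [362. 308.]
 [276. 419.]
 [281. 421.]]
```

View pics/v3.png

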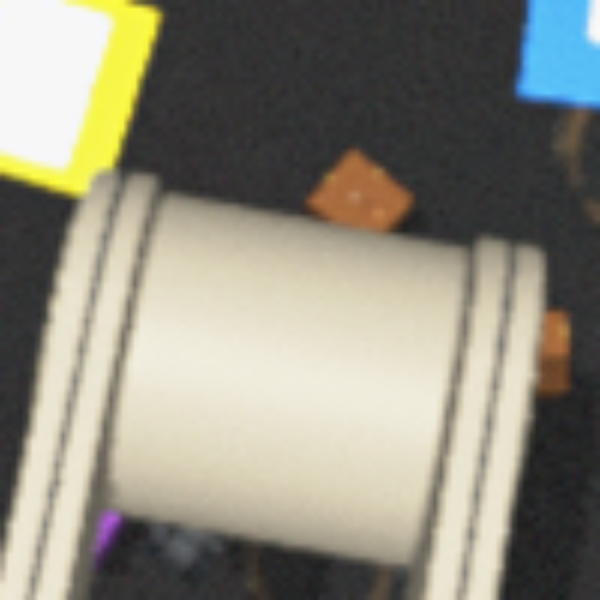

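```bash
python3 -c "
from h import *
p=np.array([446.8,-71.3,195.7]);u=np.array([-.81,.58,0]);h=np.array([0,0,13]);z=np.array([0,0,1])
Q=[p+h+42*u,p+h-42*u,p,p+73*z,p+150*z]
c=snapshot('scene');print(((proj(c,Q)-[260,100])*2.5).round())
p=sense()['tool_pos'];print(p)
Q=[p+h+42*u,p+h-42*u,p,p+73*z,p+150*z]
print(proj(c,Q).round())
cv2.imwrite('pics/v4.png',cv2.resize(c['color'][120:270,300:450,::-1],None,fx=4,fy=4));print(((proj(c,Q)-[300,120])*4).round())
"
```

```text
[[346. 229.]
 [304. 164.]
 [322. 207.]
 [334. 139.]
 [348.  57.]]
[465.7826659  -32.40851834  96.46621458]
[[376. 231.]
 [361. 204.]
 [368. 220.]
 [370. 198.]
 [374. 171.]]
[[303. 442.]
 [245. 335.]
 [271. 402.]
 [282. 313.]
 [295. 205.]]
```

View pics/v4.png

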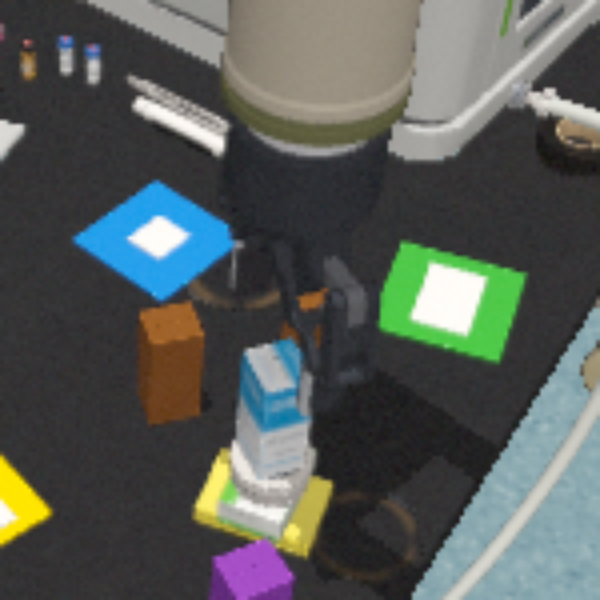

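play_rows(
  increments=[
    [1, [0, 0, -30], 0],
    [1, [0, 0, -30], 0],
    [-1, [0, 0, -30], 0],
    [-1, [0, 0, 0], 0],
    [-1, [0, 0, 0], 0],
    [-1, [0, 0, 0], 0],
    [-1, [0, 0, 0], 0],
    [-1, [0, 0, 0], 0],
    [-1, [0, 0, 0], 0],
    [-1, [0, 0, 0], 0],
    [-1, [0, 0, 0], 0],
  ],
)

```text
time: 6.22
tool_pos: [464.5, -32.0, 184.5]
tcp_rot: [-179.9, 0.0, 54.5]
ft_force: [-0.9, 0.0, -0.3]
finger_gap: 0.0
grip_force: 0.0
```

```bash
python3 -c "
from h import *
s=sense();p=s['tool_pos'];print(p,s['finger_gap']);z=np.array([0,0,1])
c=snapshot('scene')
Q=[p,p+19*z,p+73*z]
cv2.imwrite('pics/v5.png',cv2.resize(c['color'][140:240,320:440,::-1],None,fx=6,fy=6,interpolation=cv2.INTER_CUBIC));print(((proj(c,Q)-[320,140]+.5)*6).round())
"
```

```text
[464.48917418 -31.97562832 184.53357276] 0.04902436931460171
[[312. 325.]
 [317. 286.]
 [331. 167.]]
```

View pics/v5.png

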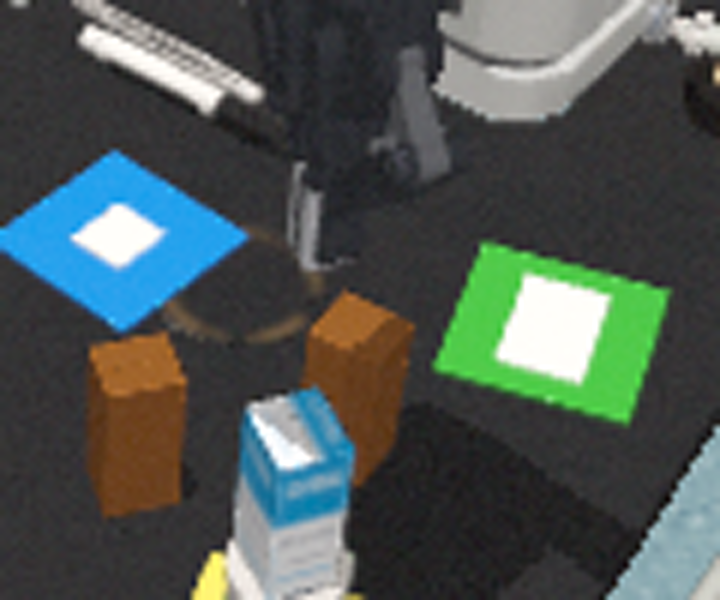

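```bash
python3 -c "
from h import *
p=np.array([238,-550.8,195.6]);z=np.array([0,0,1])
y=np.radians(23.4);u=np.array([np.sin(y),-np.cos(y),0])
Q=[p,p+13*z+42*u,p+13*z-42*u,p+73*z,p+150*z]
im=[]
for n,b in(('scene',(520,0,640,120)),('top',(520,310,640,400))):
    c=snapshot(n);save(c,'tmp');I=cv2.imread('pics/'+n+'0.png')
    for k,q in enumerate(proj(c,Q)):
        print(n,q.round())
    I=cv2.resize(I,None,fx=4,fy=4,interpolation=cv2.INTER_CUBIC)
    for k,q in enumerate(proj(c,Q)): cv2.circle(I,tuple(int(v*4+2) for v in q),5,[(0,0,255),(0,255,0),(255,0,0),(0,255,255),(255,0,255)][k],-1)
    b=[4*v for v in b];I=I[b[1]:b[3],b[0]:b[2]];im.append(np.pad(I,((0,480-I.shape[0]),(0,0),(0,0))))
cv2.imwrite('pics/v6.png',cv2.resize(np.hstack(im),None,fx=.8,fy=.8))
c=snapshot('scene')
for zz in(184.5,200,215,230): print(px2w(c,[[320+315/6-.5,140+258/6-.5]],zz).round(1))
"
```

```text
scene [553. 111.]
scene [552.  98.]
scene [558. 115.]
scene [566.  85.]
scene [582.  54.]
top [560. 350.]
top [579. 343.]
top [546. 358.]
top [575. 355.]
top [594. 362.]
[[481.2 -61.4 184.5]]
[[473.9 -46.8 200. ]]
[[466.8 -32.6 215. ]]
[[459.7 -18.5 230. ]]
```

View pics/v6.png

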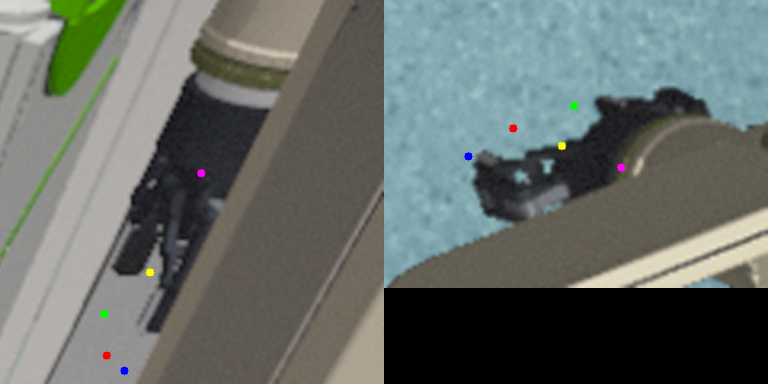

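play_rows(
  increments=[
    [1, [0, 0, 0], 0],
    [1, [0, 0, 0], 0],
    [1, [1.5, -1, 0], 0],
    [1, [0, 0, 0], 0],
    [1, [0, 0, 0], 0],
    [1, [0, 0, 20], 0],
    [1, [0, 0, 20], 0],
    [1, [0, 0, 20], 0],
    [1, [0, 0, 20], 0],
    [1, [0, 0, 20], 0],
    [1, [0, 0, 12], 0],
    [1, [0, 0, 4.5], 0],
  ],
)

```text
time: 7.42
tool_pos: [463.3, -29.9, 66.3]
tcp_rot: [-179.8, 0.1, 54.5]
ft_force: [-0.8, 0.2, -1.0]
finger_gap: 85.3
grip_force: 0.0
```

play_rows(
  increments=[
    [1, [0, 0, 0], 0],
    [-1, [0, 0, 0], 0],
    [-1, [0, 0, 0], 0],
    [-1, [0, 0, 0], 0],
    [-1, [0, 0, 0], 0],
    [-1, [0, 0, 0], 0],
    [-1, [0, 0, 0], 0],
    [-1, [0, 0, 0], 0],
    [-1, [0, 0, 0], 0],
  ],
  force=25,
)

```text
time: 8.17
tool_pos: [465.7, -30.3, 69.6]
tcp_rot: [179.9, -0.0, 54.5]
ft_force: [-0.2, -0.5, 6.5]
finger_gap: 34.0
grip_force: 30.6
```

```bash
python3 -c "
from h import *
s=sense();p=s['tool_pos'];print(p,s['finger_gap'],s['ft_force'])
c=snapshot('scene')
cv2.imwrite('pics/v7.png',cv2.resize(c['color'][180:270,320:420,::-1],None,fx=6,fy=6,interpolation=cv2.INTER_CUBIC))
plan(653.6,-190.3,150,54.5)
"
```

```text
[465.65264953 -30.34292197  69.57987103] 34.03695349361012 [-0.15358006 -0.50863143  6.4682713 ]
now [465.7 -30.3  69.6] yaw 54.5 gap 33.9 J1 -10 J6 25 t 8.2
 turn -0.000 (other 3.141)
 shift now: -21.0 245.9 -80.4
 shift after: -21.1 245.9 -80.4
```

View pics/v7.png

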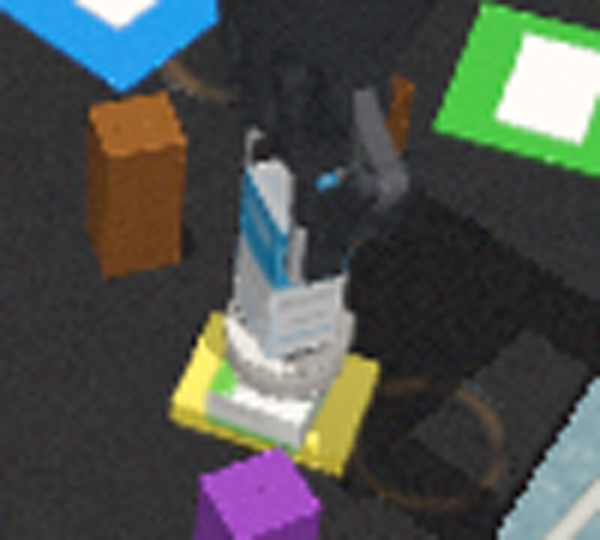

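play_rows(
  increments=[
    [-1, [0, 0, -5], 0],
    [-1, [0, 0, -15], 0],
    [-1, [0, 0, -25], 0],
    [-1, [0, 0, -25], 0],
    [-1, [0, 0, -10], 0],
    [-1, [-1.5, 15, 0], 0],
    [-1, [-2.5, 30, 0], 0],
    [-1, [-2.5, 30, 0], 0],
    [-1, [-2.5, 30, 0], 0],
    [-1, [-2.5, 30, 0], 0],
    [-1, [-2.5, 30, 0], 0],
    [-1, [-2.5, 30, 0], 0],
  ],
)

```text
time: 9.22
tool_pos: [614.6, -157.9, 147.4]
tcp_rot: [-179.9, 0.0, 54.5]
ft_force: [-0.2, 0.6, -0.1]
finger_gap: 33.9
grip_force: 30.0
```

play_rows(
  increments=[
    [-1, [-2.5, 30, 0], 0],
    [-1, [-1, 12, 0], 0],
    [-1, [-0.5, 8, 0], 0],
    [-1, [0, 0, 0], 0],
    [-1, [0, 0, 0], 0],
    [-1, [0, 0, 0], 0],
  ],
)

```text
time: 9.72
tool_pos: [651.7, -188.4, 148.3]
tcp_rot: [-179.9, 0.0, 54.5]
ft_force: [-0.9, 0.4, -0.7]
finger_gap: 33.4
grip_force: 29.9
```

```bash
python3 -c "
from h import *
s=sense();print(s['ft_force'].round(1),s['grip_force'])
plan(653.6,-190.3,20,54.5)
"
```

```text
[-0.9  0.4 -0.7] 29.93647187948227
now [ 651.7 -188.4  148.3] yaw 54.5 gap 33.4 J1 -20 J6 15 t 9.7
 turn 0.000 (other -3.142)
 shift now: -0.4 2.6 128.3
 shift after: -0.4 2.6 128.3
```

play_rows(
  increments=[
    [-1, [-0.4, 2.6, 20], 0],
    [-1, [0, 0, 25], 0],
    [-1, [0, 0, 25], 0],
    [-1, [0, 0, 25], 0],
    [-1, [0, 0, 15], 0],
    [-1, [0, 0, 9], 0],
    [-1, [0, 0, 4], 0],
    [-1, [0, 0, 0], 0],
    [-1, [0, 0, 2], 0],
    [-1, [0, 0, 1], 0],
    [-1, [0, 0, 0], 0],
    [-1, [0, 0, 0], 0],
  ],
)

```text
time: 10.72
tool_pos: [654.9, -191.4, 23.7]
tcp_rot: [179.9, -0.0, 54.5]
ft_force: [-0.5, 0.8, -0.3]
finger_gap: 33.9
grip_force: 30.0
```

```bash
python3 -c "
from h import *
s=sense();print(s['ft_force'].round(1),s['grip_force'])
plan(653.6,-190.3,18.5,54.5)
"
```

```text
[-0.5  0.8 -0.3] 29.970695972442627
now [ 654.9 -191.4   23.7] yaw 54.5 gap 33.9 J1 -21 J6 15 t 10.7
 turn -0.000 (other 3.141)
 shift now: 0.1 -1.7 5.2
 shift after: 0.1 -1.7 5.2
```

play_rows(
  increments=[
    [-1, [0, -1, 2], 0],
    [-1, [0, 0, 1], 0],
    [-1, [0, 0, 0.7], 0],
    [-1, [0, 0, 0], 0],
    [-1, [0, 0, 0], 0],
  ],
)

```text
time: 11.13
tool_pos: [653.3, -190.5, 18.8]
tcp_rot: [-180.0, 0.0, 54.5]
ft_force: [0.1, 0.3, -0.2]
finger_gap: 33.9
grip_force: 30.0
```

play_rows(
  increments=[
    [-1, [0, 0, 0.6], 0],
    [-1, [0, 0, 0], 0],
    [-1, [0, 0, 0], 0],
  ],
)

```text
time: 11.38
tool_pos: [653.5, -190.5, 18.6]
tcp_rot: [180.0, -0.0, 54.5]
ft_force: [-1.7, 0.5, 2.6]
finger_gap: 33.9
grip_force: 30.2
```

play_rows(
  increments=[
    [-1, [0, 0, 0.6], 0],
    [-1, [0, 0, 0], 0],
    [-1, [0, 0, 0], 0],
  ],
)

```text
time: 11.63
tool_pos: [653.7, -190.5, 18.6]
tcp_rot: [180.0, -0.0, 54.5]
ft_force: [-2.7, 0.5, 6.8]
finger_gap: 33.7
grip_force: 30.5
```

play_rows(
  increments=[
    [-1, [0, 0, -0.5], 0],
    [-0.1, [0, 0, 0], 0],
    [0, [0, 0, 0], 0],
    [0.3, [0, 0, 0], 0],
    [0.6, [0, 0, 0], 0],
    [1, [0, 0, 0], 0],
    [1, [0, 0, 0], 0],
    [1, [0, 0, 0], 0],
    [1, [0, 0, -15], 0],
    [1, [0, 0, -30], 0],
    [1, [0, 0, -30], 0],
    [1, [0, 0, -30], 0],
  ],
)

```text
time: 12.63
tool_pos: [653.2, -190.4, 125.3]
tcp_rot: [-180.0, 0.0, 54.5]
ft_force: [1.6, 0.1, 0.3]
finger_gap: 85.4
grip_force: 0.0
```

```bash
python3 -c "
from h import *
c=snapshot('scene')
for q in ['cap_carton_center']:
  print([(np.round(w(d['xyz'],c)).tolist(),round(d['p'],2)) for d in pinpoint(q,c)[:5]])
for q in ['tin_center','frit_carton_center','pad_center']:
  for d in regions_of(q,c)[:1]: print(q,round(d['p'],2),maskrect(c,d['mask'],{'t':54.1,'f':33.5,'p':11.5}[q[0]]))
cv2.imwrite('pics/v8.png',np.hstack([cv2.resize(c['color'][150:225,300:375,::-1],None,fx=5.3,fy=5.3,interpolation=cv2.INTER_CUBIC),cv2.resize(c['color'][190:265,330:405,::-1],None,fx=5.3,fy=5.3,interpolation=cv2.INTER_CUBIC)]))
plan(465,-30.5,150,101)
"
```

```text
[([424.0, 57.0, 43.0], 0.82), ([559.0, -69.0, 42.0], 0.75), ([494.0, -141.0, 39.0], 0.7)]
tin_center 0.64 ((459.5688171386719, -25.02136993408203), (46.6170654296875, 62.60416030883789), 30.784683227539062)
frit_carton_center 0.61 ((455.3101501464844, -2.171541213989258), (44.7083854675293, 29.005592346191406), 12.915460586547852)
pad_center 0.66 ((435.5174255371094, -36.319679260253906), (17.325960159301758, 57.43012619018555), 9.928518295288086)
now [ 653.7 -190.6  124.2] yaw 54.5 gap 85.6 J1 -21 J6 15 t 12.9
 turn -0.812 (other 2.330)
 shift now: 20.7 -246.6 -25.8
 shift after: 193.2 -154.6 -25.8
```

View pics/v8.png

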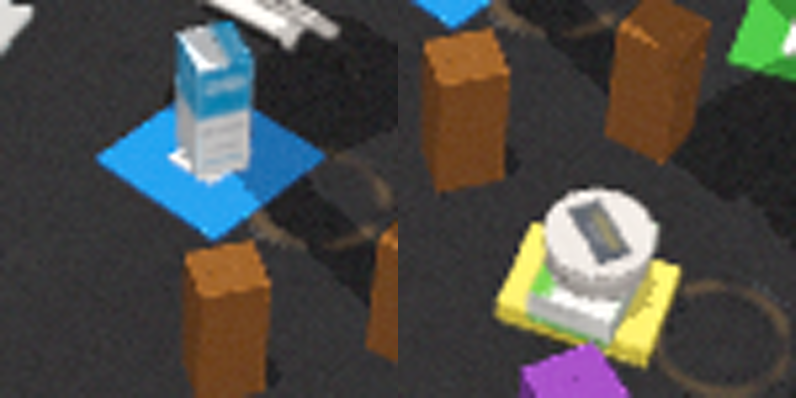

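```bash
python3 -c "
from h import *
c=snapshot('scene')
print('tin',px2w(c,[[367.9,233.3]],54.1).round(1))
C=[[300+u/5.3-.5,150+v/5.3-.5] for u,v in [(177,45),(235,22),(252,62),(192,78)]]
print('cap',rect(px2w(c,C,81)))
plan(465,-30.5,130,101)
"
```

```text
tin [[461.  -31.4  54.1]]
cap (array([ 649.9, -187.7]), array([37.9, 32.7]), 57.6)
now [ 652.9 -190.4  122.7] yaw 54.5 gap 85.4 J1 -21 J6 15 t 12.9
 turn -0.812 (other 2.330)
 shift now: 20.9 -245.8 -7.3
 shift after: 192.8 -153.9 -7.3
```

```bash
python3 -c "
from h import *
c=snapshot('scene')
for z in(70,80,90,100,110): print(z,((proj(c,[[451.9,-20.4,z],[451.9+6.4,-20.4+8.9,z],[451.9-6.4,-20.4-8.9,z]])-[320,180]+.5)*6).round().tolist())
"
```

```text
70 [[299.0, 326.0], [272.0, 333.0], [325.0, 319.0]]
80 [[301.0, 310.0], [274.0, 317.0], [328.0, 303.0]]
90 [[303.0, 293.0], [276.0, 300.0], [330.0, 286.0]]
100 [[305.0, 276.0], [278.0, 284.0], [333.0, 269.0]]
110 [[308.0, 259.0], [280.0, 266.0], [335.0, 252.0]]
```

```bash
python3 -c "
import cv2
I=cv2.imread('pics/v7.png')[100:340,180:440];cv2.imwrite('pics/v7c.png',cv2.resize(I,None,fx=2.3,fy=2.3))"
```

```text
(no output)
```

View pics/v7c.png

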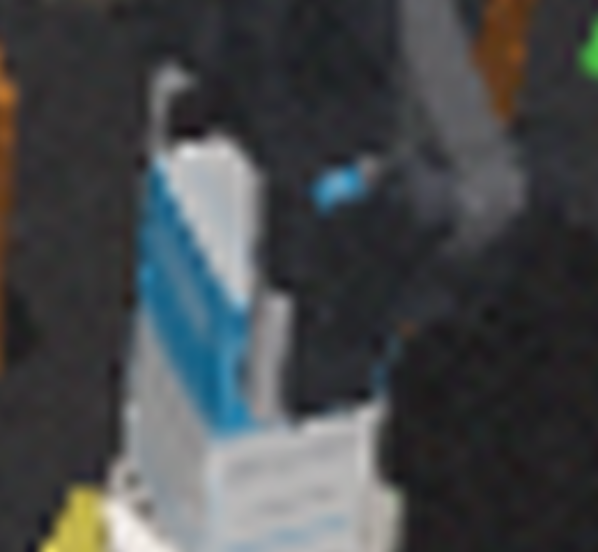

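play_rows(
  increments=[
    [1, [0, 0, -10], -0.116],
    [1, [0, 0, 0], -0.116],
    [1, [0, 0, 0], -0.116],
    [1, [0, 0, 0], -0.116],
    [1, [0, 0, 0], -0.116],
    [1, [0, 0, 0], -0.116],
    [1, [0, 0, 0], -0.116],
    [1, [24, -19.6, 0], 0],
    [1, [24, -19.6, 0], 0],
    [1, [24, -19.6, 0], 0],
    [1, [24, -19.6, 0], 0],
    [1, [24, -19.6, 0], 0],
  ],
)

```text
time: 13.98
tool_pos: [532.0, -90.4, 131.3]
tcp_rot: [-179.8, -0.1, 101.0]
ft_force: [-0.2, -0.5, 0.1]
finger_gap: 85.7
grip_force: 0.0
```

play_rows(
  increments=[
    [1, [24, -19.6, 0], 0],
    [1, [24, -19.6, 0], 0],
    [1, [24, -19.6, 0], 0],
    [1, [0, 0, 0], 0],
    [1, [0, 0, 0], 0],
  ],
)

```text
time: 14.4
tool_pos: [461.1, -31.0, 132.0]
tcp_rot: [-179.9, -0.0, 101.1]
ft_force: [0.2, 0.7, -0.7]
finger_gap: 85.4
grip_force: 0.0
```

```bash
python3 -c "
from h import *
plan(462.5,-31,40,101)
c=snapshot('top')
cv2.imwrite('pics/top_cap.png',cv2.resize(c['color'][150:210,360:420,::-1],None,fx=9,fy=9,interpolation=cv2.INTER_CUBIC))
"
```

```text
now [461.1 -31.  132. ] yaw 101.1 gap 85.4 J1 -10 J6 -21 t 14.4
 turn 0.002 (other -3.140)
 shift now: -0.3 1.3 92.0
 shift after: -0.3 1.3 92.0
```

play_rows(
  increments=[
    [1, [0, 1, 25], 0],
    [1, [0, 0, 25], 0],
    [1, [0, 0, 25], 0],
    [1, [0, 0, 20], 0],
    [1, [0, 0, 10], 0],
    [1, [0, 0, 6], 0],
    [1, [0, 0, 4], 0],
    [1, [0, 0, 4], 0],
    [1, [0, 0, 3], 0],
    [1, [0, 0, 2], 0],
    [1, [0, 0, 0], 0],
    [1, [0, 0, 0], 0],
  ],
)

```text
time: 15.45
tool_pos: [464.3, -31.8, 9.7]
tcp_rot: [180.0, 0.0, 101.0]
ft_force: [0.2, -0.2, 0.4]
finger_gap: 85.3
grip_force: 0.0
```

```bash
python3 -c "
from h import *
plan(462.5,-31,8,101)
for n in('top','scene'):
  c=snapshot(n)
  print(n,[(np.round(w(d['xyz'],c),1).tolist(),round(d['p'],2)) for d in pinpoint('cap_carton_center',c)[:5]])
  # blue mat & white footprint remaining; cap top face blobs near mat
  for d in regions_of('cap_carton_center',c)[:5]:
    ys,xs=np.nonzero(d['mask']);print(' m',round(d['p'],2),xs.mean().round(),ys.mean().round(),d['mask'].sum())
"
```

```text
now [464.3 -31.8   9.7] yaw 101.0 gap 85.3 J1 -10 J6 -21 t 15.4
 turn 0.000 (other -3.142)
 shift now: 1.2 -1.6 1.7
 shift after: 1.2 -1.6 1.7
top [([651.9, -192.9, 41.8], 0.66), ([555.4, -59.7, 35.4], 0.66), ([499.7, -139.4, 42.3], 0.65)]
 m 0.67 375.0 238.0 123
 m 0.59 392.0 178.0 204
 m 0.55 344.0 214.0 182
scene [([652.1, -192.2, 41.6], 0.87), ([424.8, 58.3, 46.3], 0.78), ([556.9, -65.6, 40.7], 0.66)]
 m 0.71 362.0 271.0 558
 m 0.66 339.0 213.0 179
 m 0.65 340.0 169.0 365
```

play_rows(
  increments=[
    [1, [1, -0.8, 1.5], 0],
    [-1, [0, 0, 0], 0],
    [-1, [0, 0, 0], 0],
    [-1, [0, 0, 0], 0],
    [-1, [0, 0, 0], 0],
    [-1, [0, 0, 0], 0],
    [-1, [0, 0, 0], 0],
    [-1, [0, 0, 0], 0],
    [-1, [0, 0, 0], 0],
  ],
  force=25,
)

```text
time: 16.5
tool_pos: [462.9, -31.0, 8.0]
tcp_rot: [-180.0, -0.0, 101.0]
ft_force: [-3.0, 1.1, 3.8]
finger_gap: 46.5
grip_force: 25.0
```

play_rows(
  increments=[
    [-1, [0, 0, -2], 0],
    [-1, [0, 0, -4], 0],
    [-1, [0, 0, -8], 0],
    [-1, [0, 0, -15], 0],
    [-1, [0, 0, -25], 0],
    [-1, [0, 0, -25], 0],
    [-1, [0, 0, -25], 0],
    [-1, [0, 0, 0], 0],
    [-1, [0, 0, 0], 0],
  ],
)

```text
time: 17.25
tool_pos: [464.6, -31.3, 114.1]
tcp_rot: [179.8, 0.1, 101.0]
ft_force: [-0.0, 0.5, -1.6]
finger_gap: 46.6
grip_force: 25.9
```

```bash
python3 -c "
from h import *
plan(442,183,60,101)
for n in('top','scene'):
  c=snapshot(n)
  for q in('tin_center','frit_carton_center','pad_center','beaker'):
    print(n,q,[(np.round(w(d['xyz'],c),1).tolist(),round(d['p'],2)) for d in pinpoint(q,c)[:2]])
"
```

```text
now [464.6 -31.3 114.1] yaw 101.0 gap 46.6 J1 -10 J6 -21 t 17.2
 turn 0.000 (other -3.142)
 shift now: 214.7 18.7 54.1
 shift after: 214.7 18.7 54.1
top tin_center []
top frit_carton_center []
top pad_center []
top beaker [([562.1, 230.8, -1.5], 0.86)]
scene tin_center [([459.5, -32.0, 144.0], 0.62)]
scene frit_carton_center [([461.0, -35.5, 21.6], 0.79)]
scene pad_center [([461.9, -33.4, 3.5], 0.68)]
scene beaker [([563.5, 228.0, 2.7], 0.92)]
```

play_rows(
  increments=[
    [-1, [15, 1.3, 0], 0],
    [-1, [28, 2.4, 0], 0],
    [-1, [28, 2.4, 0], 0],
    [-1, [28, 2.4, 0], 0],
    [-1, [28, 2.4, 0], 0],
    [-1, [28, 2.4, 0], 0],
    [-1, [28, 2.4, 0], 0],
    [-1, [20, 1.8, 0], 0],
    [-1, [11, 1.2, 0], 0],
    [-1, [0, 0, 0], 0],
    [-1, [0, 0, 0], 0],
  ],
)

```text
time: 18.67
tool_pos: [440.3, 182.5, 111.5]
tcp_rot: [-180.0, 0.0, 101.1]
ft_force: [-0.7, -1.4, -0.6]
finger_gap: 46.5
grip_force: 25.9
```

```bash
python3 -c "
from h import *
plan(442,183,-15,101)
c=snapshot('scene')
print([(np.round(w(d['xyz'],c),1).tolist(),round(d['p'],2)) for d in pinpoint('tin_center',c)[:2]])
"
```

```text
now [440.3 182.5 111.5] yaw 101.1 gap 46.5 J1 16 J6 5 t 18.7
 turn 0.001 (other -3.140)
 shift now: 0.2 1.7 126.5
 shift after: 0.2 1.7 126.5
[]
```

play_rows(
  increments=[
    [-1, [0, 0.7, 25], 0],
    [-1, [0, 0, 25], 0],
    [-1, [0, 0, 25], 0],
    [-1, [0, 0, 25], 0],
    [-1, [0, 0, 15], 0],
    [-1, [0, 0, 8], 0],
    [-1, [0, 0, 4], 0],
    [-1, [0, 0, 2], 0],
    [-1, [0, 0, 0], 0],
    [-1, [0, 0, 0], 0],
  ],
)

```text
time: 19.6
tool_pos: [442.2, 182.9, -16.1]
tcp_rot: [179.9, -0.0, 101.0]
ft_force: [-1.2, 0.1, -0.6]
finger_gap: 46.5
grip_force: 25.9
```

play_rows(
  increments=[
    [-1, [0, 0, 1], 0],
    [-1, [0, 0, 1], 0],
    [-1, [0, 0, 1], 0],
    [-1, [0, 0, 0], 0],
    [-1, [0, 0, 0], 0],
  ],
)

```text
time: 20.02
tool_pos: [441.0, 182.8, -20.3]
tcp_rot: [-180.0, 0.0, 101.0]
ft_force: [-0.5, -0.1, -0.8]
finger_gap: 46.8
grip_force: 25.9
```

play_rows(
  increments=[
    [-1, [0, 0, 1], 0],
    [-1, [0, 0, 0.5], 0],
    [-1, [0, 0, 0], 0],
    [-1, [0, 0, 0], 0],
  ],
)

```text
time: 20.35
tool_pos: [441.0, 182.8, -21.9]
tcp_rot: [-180.0, 0.0, 101.0]
ft_force: [0.4, -0.4, -0.8]
finger_gap: 46.5
grip_force: 25.9
```

play_rows(
  increments=[
    [-1, [0, 0, 0.7], 0],
    [-1, [0, 0, 0], 0],
    [-1, [0, 0, 0], 0],
  ],
)

```text
time: 20.6
tool_pos: [441.2, 182.8, -22.4]
tcp_rot: [180.0, -0.0, 101.0]
ft_force: [-1.3, -0.5, 0.2]
finger_gap: 46.4
grip_force: 26.0
```

play_rows(
  increments=[
    [-1, [0, 0, 0.6], 0],
    [-1, [0, 0, 0], 0],
    [-1, [0, 0, 0], 0],
  ],
)

```text
time: 20.85
tool_pos: [441.2, 182.9, -22.5]
tcp_rot: [180.0, 0.0, 101.0]
ft_force: [-3.2, -1.6, 8.4]
finger_gap: 46.6
grip_force: 26.3
```

play_rows(
  increments=[
    [-1, [0, 0, -0.5], 0],
    [0.3, [0, 0, 0], 0],
    [0.5, [0, 0, 0], 0],
    [1, [0, 0, 0], 0],
    [1, [0, 0, 0], 0],
    [1, [0, 0, 0], 0],
    [1, [0, 0, -15], 0],
    [1, [0, 0, -30], 0],
    [1, [0, 0, -30], 0],
    [1, [0, 0, -30], 0],
    [1, [0, 0, -30], 0],
    [1, [-10, 0, 0], 0],
  ],
)

```text
time: 21.85
tool_pos: [446.9, 175.1, 119.4]
tcp_rot: [179.4, -0.1, 101.1]
ft_force: [1.5, 0.4, 0.0]
finger_gap: 85.6
grip_force: 0.0
```

```bash
python3 -c "
from h import *
plan(463,-32,110,101)
for n in('scene','top'):
  c=snapshot(n)
  for q in('tin_center','frit_carton_center','pad_center'):
    print(n,q,[(np.round(w(d['xyz'],c),1).tolist(),round(d['p'],2)) for d in pinpoint(q,c)[:2]])
    for d in regions_of(q,c)[:1]:
      z={'t':23.6,'f':33.5,'p':11.5}[q[0]];r=maskrect(c,d['mask'],z);print('   mask',round(d['p'],2),np.round(r[0],1),np.round(r[1],1),round(r[2],1))
"
```

```text
now [446.9 175.1 119.4] yaw 101.1 gap 85.6 J1 15 J6 4 t 21.9
 turn 0.001 (other -3.140)
 shift now: -206.3 -23.9 9.4
 shift after: -206.3 -23.7 9.4
scene tin_center [([439.6, 177.4, 10.3], 0.82), ([438.6, 177.9, 2.3], 0.54)]
   mask 0.75 [437.3 185.8] [46.  52.9] 36.2
scene frit_carton_center [([466.6, -34.4, 20.8], 0.8)]
   mask 0.68 [459.9 -24.8] [45.3 72.7] 11.7
scene pad_center [([465.0, -31.9, 4.6], 0.77)]
   mask 0.57 [435.1 -31.9] [22.2 59.8] 20.1
top tin_center [([456.9, -256.5, -1.6], 0.68), ([443.3, 185.0, 14.4], 0.61)]
   mask 0.41 [445.1 164. ] [34.7 15.7] 10.7
top frit_carton_center [([466.4, -35.8, 22.8], 0.8), ([651.5, -191.4, 38.7], 0.42)]
   mask 0.76 [466.4 -32. ] [40.4 58.8] 10.6
top pad_center [([466.3, -30.3, 3.5], 0.57)]
   mask 0.72 [494.6 -25.6] [16.2 49.2] 14.3
```

play_rows(
  increments=[
    [1, [-26, -2.8, 0], 0],
    [1, [-26, -2.8, 0], 0],
    [1, [-26, -2.8, 0], 0],
    [1, [-26, -2.8, 0], 0],
    [1, [-26, -2.8, 0], 0],
    [1, [-26, -2.8, 0], 0],
    [1, [-26, -2.8, 0], 0],
    [1, [-22, -2.5, 0], 0],
    [1, [0, 0, 0], 0],
    [1, [0, 0, 0], 0],
    [1, [0, 0, 0], 0],
  ],
)

```text
time: 23.47
tool_pos: [460.1, -31.1, 112.3]
tcp_rot: [-180.0, -0.0, 101.0]
ft_force: [0.5, 0.0, -0.6]
finger_gap: 85.6
grip_force: 0.0
```

```bash
python3 -c "
from h import *
plan(464.5,-32,-9,101)
for n in('top','scene'):
  c=snapshot(n)
  for q in('tin_center',):
    print(n,q,[(np.round(w(d['xyz'],c),1).tolist(),round(d['p'],2)) for d in pinpoint(q,c)[:2]])
  P=proj(c,[[442,183,15]])[0].round().astype(int)
  g=cv2.cvtColor(c['color'],cv2.COLOR_RGB2HSV)[P[1]-14:P[1]+15,P[0]-16:P[0]+17]
  print(P,(g[::2,::2,2]).tolist() if n=='top' else '')
"
```

```text
now [460.1 -31.1 112.3] yaw 101.0 gap 85.6 J1 -10 J6 -21 t 23.5
 turn -0.000 (other 3.141)
 shift now: -1.7 4.1 121.3
 shift after: -1.7 4.1 121.3
top tin_center [([443.0, 186.3, 14.3], 0.53)]
[251 259] [[53, 49, 45, 82, 170, 178, 181, 183, 183, 177, 181, 183, 181, 184, 169, 55, 53], [55, 105, 178, 182, 180, 182, 180, 182, 180, 176, 183, 182, 181, 182, 182, 83, 51], [177, 181, 179, 182, 178, 175, 176, 185, 190, 183, 182, 182, 183, 182, 186, 157, 44], [182, 179, 181, 176, 178, 206, 250, 249, 248, 249, 242, 197, 183, 183, 184, 185, 71], [177, 179, 181, 177, 217, 249, 247, 249, 207, 236, 249, 246, 189, 182, 182, 185, 145], [181, 178, 179, 177, 249, 247, 248, 247, 113, 122, 187, 249, 206, 143, 184, 185, 175], [182, 177, 176, 216, 248, 247, 250, 132, 140, 146, 176, 249, 248, 137, 184, 185, 184], [184, 177, 178, 221, 247, 248, 199, 135, 151, 164, 251, 247, 250, 143, 183, 184, 184], [179, 180, 180, 223, 248, 251, 123, 147, 146, 233, 248, 247, 250, 135, 180, 184, 181], [109, 183, 180, 204, 249, 170, 111, 143, 171, 249, 247, 249, 186, 173, 180, 182, 182], [66, 181, 183, 182, 231, 251, 235, 142, 251, 247, 248, 250, 116, 181, 183, 183, 181], [50, 136, 179, 181, 178, 223, 250, 249, 248, 250, 224, 137, 181, 181, 181, 180, 181], [51, 107, 184, 178, 182, 178, 187, 203, 204, 184, 175, 181, 181, 183, 177, 184, 184], [48, 49, 182, 178, 178, 178, 178, 181, 182, 181, 184, 180, 183, 180, 185, 163, 95], [53, 53, 106, 183, 178, 181, 180, 180, 178, 180, 180, 181, 184, 148, 82, 48, 53]]
scene tin_center [([441.4, 181.7, 12.0], 0.85)]
[320 314]
```

play_rows(
  increments=[
    [1, [-1, 3.5, 25], 0],
    [1, [0, 0, 25], 0],
    [1, [0, 0, 25], 0],
    [1, [0, 0, 20], 0],
    [1, [0, 0, 10], 0],
    [1, [0, 0, 6], 0],
    [1, [0, 0, 4], 0],
    [1, [0, 0, 2], 0],
    [1, [0, 0, 2], 0],
    [1, [0, 0, 1], 0],
    [1, [0, 0, 0], 0],
    [1, [0, 0, 0], 0],
  ],
)

```text
time: 24.67
tool_pos: [464.4, -31.9, -7.0]
tcp_rot: [179.9, 0.0, 101.0]
ft_force: [0.6, 0.0, 0.4]
finger_gap: 85.0
grip_force: 0.0
```

play_rows(
  increments=[
    [0, [0, 0, 0], 0],
    [-1, [0, 0, 0], 0],
    [-1, [0, 0, 0], 0],
    [-1, [0, 0, 0], 0],
    [-1, [0, 0, 0], 0],
    [-1, [0, 0, 0], 0],
    [-1, [0, 0, 0], 0],
    [-1, [0, 0, 0], 0],
    [-1, [0, 0, 0], 0],
  ],
  force=25,
)

```text
time: 25.42
tool_pos: [464.0, -31.8, -7.3]
tcp_rot: [180.0, 0.0, 101.0]
ft_force: [-1.8, 0.5, 4.9]
finger_gap: 39.4
grip_force: 25.4
```

play_rows(
  increments=[
    [-1, [0, 0, -2], 0],
    [-1, [0, 0, -4], 0],
    [-1, [0, 0, -8], 0],
    [-1, [0, 0, -16], 0],
    [-1, [0, 0, -25], 0],
    [-1, [0, 0, -30], -0.044],
    [-1, [0, 0, -25], 0],
    [-1, [0, 0, 0], 0],
    [-1, [0, 0, 0], 0],
  ],
)

```text
time: 26.17
tool_pos: [465.7, -32.1, 105.0]
tcp_rot: [179.7, 0.1, 103.5]
ft_force: [-0.4, 0.3, -0.1]
finger_gap: 39.0
grip_force: 25.3
```

```bash
python3 -c "
from h import *
plan(455.3,-256.7,60,103.5)
for n in('scene','top'):
  c=snapshot(n)
  for q in('frit_carton_center','pad_center'):
    print(n,q,[(np.round(w(d['xyz'],c),1).tolist(),round(d['p'],2)) for d in pinpoint(q,c)[:2]])
    for d in regions_of(q,c)[:1]:
      z={'t':23.6,'f':143.5,'p':11.5}[q[0]];r=maskrect(c,d['mask'],z);print('   mask',round(d['p'],2),np.round(r[0],1),np.round(r[1],1),round(r[2],1))
"
```

```text
now [465.7 -32.1 105. ] yaw 103.5 gap 39.0 J1 -10 J6 -24 t 26.2
 turn 0.000 (other -3.141)
 shift now: -216.0 -62.6 45.0
 shift after: -216.0 -62.5 45.0
scene frit_carton_center [([461.8, -32.8, 134.1], 0.67), ([450.9, -254.6, 1.2], 0.42)]
   mask 0.74 [463.3 -27.6] [42.6 82.7] 18.1
scene pad_center [([460.8, -31.0, 4.5], 0.62)]
   mask 0.59 [462.5 -28.6] [75.3 61.9] 14.6
top frit_carton_center []
top pad_center []
```

play_rows(
  increments=[
    [-1, [-14, -4, 0], 0],
    [-1, [-28, -8.1, 0], 0],
    [-1, [-28, -8.1, 0], 0],
    [-1, [-28, -8.1, 0], 0],
    [-1, [-28, -8.1, 0], 0],
    [-1, [-28, -8.1, 0], 0],
    [-1, [-28, -8.1, 0], 0],
    [-1, [-20, -5.8, 0], 0],
    [-1, [-13, -3.8, 0], 0],
    [-1, [0, 0, 0], 0],
    [-1, [0, 0, 0], 0],
  ],
)

```text
time: 27.58
tool_pos: [453.5, -255.3, 102.1]
tcp_rot: [-180.0, -0.0, 103.4]
ft_force: [0.3, -0.4, -0.3]
finger_gap: 39.0
grip_force: 25.3
```

```bash
python3 -c "
from h import *
plan(455.3,-256.7,-10,103.5)
for n in('scene','top'):
  c=snapshot(n)
  for q in('frit_carton_center','pad_center'):
    print(n,q,[(np.round(w(d['xyz'],c),1).tolist(),round(d['p'],2)) for d in pinpoint(q,c)[:2]])
    for d in regions_of(q,c)[:1]:
      z={'t':23.6,'f':143.5,'p':11.5}[q[0]];r=maskrect(c,d['mask'],z);print('   mask',round(d['p'],2),np.round(r[0],1),np.round(r[1],1),round(r[2],1))
"
```

```text
now [ 453.5 -255.3  102.1] yaw 103.4 gap 39.0 J1 -35 J6 -48 t 27.6
 turn -0.001 (other 3.141)
 shift now: -1.8 1.5 112.1
 shift after: -1.8 1.5 112.1
scene frit_carton_center [([447.0, -261.0, 131.0], 0.88)]
   mask 0.76 [ 446.9 -243.4] [41.4 81.5] 13.5
scene pad_center [([465.2, -29.3, 3.0], 0.6)]
   mask 0.93 [462.7 -26.6] [73.  56.9] 12.5
top frit_carton_center [([456.0, -261.7, 136.4], 0.59), ([704.0, -37.2, -0.6], 0.15)]
   mask 0.44 [441.6 159.3] [79.4 80.2] 23.5
top pad_center [([465.4, -29.4, 5.8], 0.86)]
   mask 0.87 [467.7 -31.8] [72.7 51.7] 14.4
```

play_rows(
  increments=[
    [-1, [-0.4, 1.5, 25], 0],
    [-1, [0, 0, 25], 0],
    [-1, [0, 0, 25], 0],
    [-1, [0, 0, 20], 0],
    [-1, [0, 0, 10], 0],
    [-1, [0, 0, 5], 0],
    [-1, [0, 0, 2], 0],
    [-1, [0, 0, 1], 0],
    [-1, [0, 0, 1], 0],
    [-1, [0, 0, 0], 0],
    [-1, [0, 0, 0], 0],
  ],
)

```text
time: 29.0
tool_pos: [455.9, -255.9, -10.6]
tcp_rot: [179.9, 0.1, 103.5]
ft_force: [-0.3, 0.8, -0.4]
finger_gap: 39.0
grip_force: 25.3
```

play_rows(
  increments=[
    [-1, [0, 0, 1], 0],
    [-1, [0, 0, 0.6], 0],
    [-1, [0, 0, 0], 0],
    [-1, [0, 0, 0], 0],
  ],
)

```text
time: 29.33
tool_pos: [455.1, -255.4, -13.2]
tcp_rot: [-180.0, -0.0, 103.5]
ft_force: [0.4, -0.0, -0.5]
finger_gap: 38.7
grip_force: 25.3
```

play_rows(
  increments=[
    [-1, [0, 0, 0.8], 0],
    [-1, [0, 0, 0], 0],
    [-1, [0, 0, 0], 0],
  ],
)

```text
time: 29.58
tool_pos: [455.1, -255.4, -14.1]
tcp_rot: [-180.0, -0.0, 103.5]
ft_force: [0.1, -0.0, -0.9]
finger_gap: 38.8
grip_force: 25.3
```

play_rows(
  increments=[
    [-1, [0, 0, 0.8], 0],
    [-1, [0, 0, 0], 0],
    [-1, [0, 0, 0], 0],
  ],
)

```text
time: 29.83
tool_pos: [455.1, -255.4, -14.9]
tcp_rot: [-180.0, -0.0, 103.5]
ft_force: [-0.9, -0.7, -0.9]
finger_gap: 39.2
grip_force: 25.3
```

play_rows(
  increments=[
    [-1, [0, 0, 0.7], 0],
    [-1, [0, 0, 0], 0],
    [-1, [0, 0, 0], 0],
  ],
)

```text
time: 30.08
tool_pos: [455.2, -255.4, -15.5]
tcp_rot: [-180.0, -0.0, 103.5]
ft_force: [-0.0, 0.0, 0.4]
finger_gap: 39.0
grip_force: 25.3
```

play_rows(
  increments=[
    [-1, [0, 0, 0.5], 0],
    [-1, [0, 0, 0], 0],
    [-1, [0, 0, 0], 0],
  ],
)

```text
time: 30.33
tool_pos: [455.3, -255.4, -15.8]
tcp_rot: [180.0, 0.0, 103.5]
ft_force: [-1.3, 1.3, 3.9]
finger_gap: 39.3
grip_force: 25.7
```

play_rows(
  increments=[
    [-1, [0, 0, -0.4], 0],
    [0.3, [0, 0, 0], 0],
    [0.5, [0, 0, 0], 0],
    [1, [0, 0, 0], 0],
    [1, [0, 0, 0], 0],
    [1, [0, 0, 0], 0],
    [1, [0, 0, -15], 0],
    [1, [0, 0, -30], 0],
    [1, [0, 0, -30], 0],
    [1, [0, 0, -30], 0],
    [1, [0, 0, -15], 0],
  ],
)

```text
time: 31.25
tool_pos: [456.8, -256.5, 108.6]
tcp_rot: [179.8, 0.2, 103.5]
ft_force: [0.8, -0.7, -0.4]
finger_gap: 85.4
grip_force: 0.0
```

play_rows(
  increments=[
    [1, [28, 8, 0], 0],
    [1, [28, 8, 0], 0],
    [1, [28, 8, 0], 0],
    [1, [28, 8, 0], 0],
    [1, [0, 0, 0], 0.12],
    [1, [0, 0, 0], 0.12],
    [1, [0, 0, 0], 0.12],
    [1, [0, 0, 0], 0.12],
    [1, [0, 0, 0], 0.12],
    [1, [0, 0, 0], 0.12],
    [1, [0, 0, 0], 0.12],
    [1, [0, 0, 0], 0.12],
  ],
)

```text
time: 32.25
tool_pos: [460.1, -139.0, 104.4]
tcp_rot: [180.0, -0.0, 48.2]
ft_force: [0.1, -0.6, -0.8]
finger_gap: 85.2
grip_force: 0.0
```

```bash
python3 -c "
from h import *
plan(465,-31,60,14)
for n in('scene','top'):
  c=snapshot(n)
  P=proj(c,[[455,-256,25]])[0].round().astype(int);a=P-30;b=P+30
  I=c['color'][a[1]:b[1],a[0]:b[0]].astype(int)
  wm=np.zeros((400,640),bool);wm[a[1]:b[1],a[0]:b[0]]=(I.min(2)>150)
  r=maskrect(c,wm,25.);print(n,'white top',np.round(r[0],1),np.round(r[1],1),round(r[2],1))
  g=np.zeros((400,640),bool);g[a[1]:b[1],a[0]:b[0]]=(I[:,:,1]>120)
  r=maskrect(c,g,3.);print(n,'mat',np.round(r[0],1),np.round(r[1],1),round(r[2],1))
  for q in('frit_carton_center',):
    print(n,q,[(np.round(w(d['xyz'],c),1).tolist(),round(d['p'],2)) for d in pinpoint(q,c)[:2]])
    for d in regions_of(q,c)[:1]:
      r=maskrect(c,d['mask'],25);print('   mask',round(d['p'],2),np.round(r[0],1),np.round(r[1],1),round(r[2],1))
  if n=='top': cv2.imwrite('pics/v9.png',cv2.resize(c['color'][a[1]:b[1],a[0]:b[0],::-1],None,fx=10,fy=10,interpolation=cv2.INTER_CUBIC))
"
```

```text
now [ 460.1 -139.   104.4] yaw 48.2 gap 85.2 J1 -23 J6 19 t 32.2
 turn 0.597 (other -2.545)
 shift now: 83.7 -68.4 44.4
 shift after: 30.9 -103.6 44.4
scene white top [ 450.4 -248.7] [37.9 72.6] 13.0
scene mat [ 454.  -260.1] [89.5 98.6] 13.8
scene frit_carton_center [([451.2, -256.4, 15.2], 0.8)]
   mask 0.56 [ 449.7 -243.8] [39.6 76.2] 13.9
top white top [ 466.5 -233.9] [111.2 136.5] 89.4
top mat [ 462.3 -241.7] [156.3 151.2] 74.1
top frit_carton_center []
```

play_rows(
  increments=[
    [1, [0, 0, 0], 0.12],
    [1, [0, 0, 0], 0.12],
    [1, [0, 0, 0], 0.12],
    [1, [0, 0, 0], 0.12],
    [1, [0, 0, 0], 0.118],
    [1, [7.5, -26, 0], 0],
    [1, [7.5, -26, 0], 0],
    [1, [7.5, -26, 0], 0],
    [1, [7.5, -26, 0], 0],
    [1, [0, 0, 0], 0],
    [1, [0, 0, 0], 0],
    [1, [0, 0, 0], 0],
  ],
)

```text
time: 33.55
tool_pos: [463.7, -31.1, 104.5]
tcp_rot: [180.0, -0.0, 14.4]
ft_force: [-0.5, -0.1, 0.0]
finger_gap: 85.3
grip_force: 0.0
```

```bash
python3 -c "
from h import *
plan(465,-31,-10,14)
for n in('top',):
  c=snapshot(n)
  for q in('frit_carton_center',):
    print(n,q,[(np.round(w(d['xyz'],c),1).tolist(),round(d['p'],2)) for d in pinpoint(q,c)[:2]])
    for d in regions_of(q,c)[:2]:
      r=maskrect(c,d['mask'],25);print('   mask',round(d['p'],2),np.round(r[0],1),np.round(r[1],1),round(r[2],1))
  for d in regions_of('mat_green',c)[:1]:
      r=maskrect(c,d['mask'],3);print('   mat',round(d['p'],2),np.round(r[0],1),np.round(r[1],1),round(r[2],1))
"
```

```text
now [463.7 -31.1 104.5] yaw 14.4 gap 85.3 J1 -10 J6 65 t 33.5
 turn 0.007 (other -3.135)
 shift now: 1.3 0.2 114.5
 shift after: 1.3 0.2 114.5
top frit_carton_center [([455.8, -258.6, 17.7], 0.9)]
   mask 0.86 [ 455.6 -253. ] [43.7 64.5] 14.0
   mat 0.86 [ 457.5 -254.6] [94.5 92.3] 15.0
```

play_rows(
  increments=[
    [1, [1.3, 0.2, 25], 0],
    [1, [0, 0, 25], 0],
    [1, [0, 0, 25], 0],
    [1, [0, 0, 20], 0],
    [1, [0, 0, 12], 0],
    [1, [0, 0, 8], 0],
    [1, [0, 0, 4], 0],
    [1, [0, 0, 3], 0],
    [1, [0, 0, 2], 0],
    [1, [0, 0, 2], 0],
    [1, [0, 0, 0], 0],
    [1, [0, 0, 0], 0],
  ],
)

```text
time: 34.75
tool_pos: [465.3, -30.8, -21.1]
tcp_rot: [180.0, -0.0, 14.3]
ft_force: [0.0, 0.1, 0.4]
finger_gap: 85.7
grip_force: 0.0
```

```bash
python3 -c "
from h import *
plan(465,-31,-24,14);print(sense()['ft_force'])
c=snapshot('scene');cv2.imwrite('pics/v10.png',cv2.resize(c['color'][190:270,330:420,::-1],None,fx=7,fy=7,interpolation=cv2.INTER_CUBIC))
"
```

```text
now [465.3 -30.8 -21.1] yaw 14.3 gap 85.7 J1 -10 J6 66 t 34.8
 turn 0.004 (other -3.137)
 shift now: -0.4 0.1 2.9
 shift after: -0.4 0.1 2.9
[0.00911173 0.07411343 0.40763211]
```

View pics/v10.png

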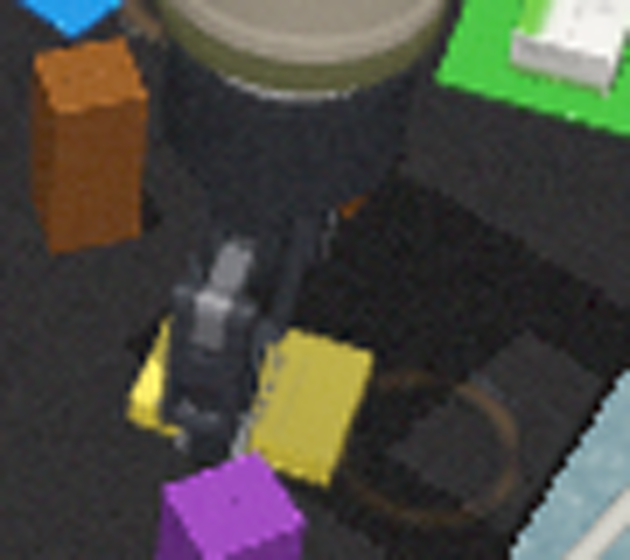

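play_rows(
  increments=[
    [1, [-1.5, 0, 1.5], 0],
    [0, [0, 0, 1], 0],
    [-1, [0, 0, 0], 0],
    [-1, [0, 0, 0], 0],
    [-1, [0, 0, 0], 0],
    [-1, [0, 0, 0], 0],
    [-1, [0, 0, 0], 0],
    [-1, [0, 0, 0], 0],
    [-1, [0, 0, 0], 0],
    [-1, [0, 0, 0], 0],
  ],
  force=30,
)

```text
time: 35.63
tool_pos: [463.4, -31.1, -24.1]
tcp_rot: [-180.0, 0.0, 14.3]
ft_force: [-0.0, 0.4, 0.6]
finger_gap: -0.0
grip_force: 0.2
```

play_rows(
  increments=[
    [-1, [0, 0, 1], 0],
    [-1, [0, 0, 0], 0],
    [-1, [0, 0, 0], 0],
  ],
)

```text
time: 35.88
tool_pos: [463.5, -31.1, -24.2]
tcp_rot: [-180.0, 0.0, 14.3]
ft_force: [-6.2, 0.8, 13.2]
finger_gap: -0.1
grip_force: 6.6
```

play_rows(
  increments=[
    [-1, [0, 0, 1], 0],
    [-1, [0, 0, 0], 0],
    [-1, [0, 0, 0], 0],
  ],
)

```text
time: 36.13
tool_pos: [463.5, -31.1, -24.3]
tcp_rot: [-180.0, 0.0, 14.3]
ft_force: [-12.9, 1.4, 25.2]
finger_gap: -0.2
grip_force: 12.8
```

play_rows(
  increments=[
    [-1, [0, 0, 1], 0],
    [-1, [0, 0, 0], 0],
    [-1, [0, 0, 0], 0],
  ],
)

```text
time: 36.38
tool_pos: [463.5, -31.1, -24.3]
tcp_rot: [-180.0, 0.1, 14.3]
ft_force: [-18.9, 3.3, 37.2]
finger_gap: -0.2
grip_force: 19.0
```

play_rows(
  increments=[
    [-1, [0, 0, -3], 0],
    [-1, [0, 0, -12], 0],
    [1, [0, 0, 0], 0],
    [1, [0, 0, 0], 0],
    [1, [0, 0, 0], 0],
    [1, [0, 0, 0], 0],
    [1, [0, 0, 0], 0],
    [1, [0, 0, 0], 0],
    [1, [0, 0, 0], 0],
  ],
)

```text
time: 37.13
tool_pos: [463.1, -31.0, -12.5]
tcp_rot: [-180.0, 0.0, 14.3]
ft_force: [1.0, -0.0, 1.0]
finger_gap: 83.1
grip_force: 0.0
```

```bash
python3 -c "
from h import *
plan(465,-31,-35.5,14);print(sense()['ft_force'])
c=snapshot('scene')
for q in('pad_center','frit_carton_center','cap_carton_center'):
    print(q,[(np.round(w(d['xyz'],c),1).tolist(),round(d['p'],2)) for d in pinpoint(q,c)[:4]])
"
```

```text
now [463.1 -31.  -12.5] yaw 14.3 gap 83.1 J1 -10 J6 66 t 37.1
 turn 0.004 (other -3.137)
 shift now: 1.8 0.4 23.0
 shift after: 1.8 0.4 23.0
[ 1.02568732 -0.02659203  0.9550498 ]
pad_center [([462.1, -37.2, 2.7], 0.53)]
frit_carton_center [([620.7, 76.4, 1.8], 0.63), ([450.4, -259.1, 13.2], 0.51)]
cap_carton_center [([557.6, -66.2, 42.9], 0.89), ([424.8, 59.3, 44.3], 0.88), ([649.8, -189.6, 40.4], 0.7), ([454.3, -257.5, 3.8], 0.26)]
```

play_rows(
  increments=[
    [1, [1, 0, 8], 0],
    [1, [0, 0, 6], 0],
    [1, [0, 0, 4], 0],
    [1, [0, 0, 3], 0],
    [1, [0, 0, 2], 0],
    [1, [0, 0, 0], 0],
    [1, [0, 0, 0], 0],
  ],
)

```text
time: 37.92
tool_pos: [464.3, -30.8, -35.3]
tcp_rot: [-180.0, 0.0, 14.3]
ft_force: [0.0, 0.7, -1.0]
finger_gap: 85.4
grip_force: 0.0
```

play_rows(
  increments=[
    [0.4, [0, 0, 0], 0],
    [0.3, [0, 0, 0], 0],
    [0.2, [0, 0, 0], 0],
    [0.1, [0, 0, 0], 0],
    [-0.3, [0, 0, 0], 0],
    [-0.3, [0, 0, 0], 0],
    [-0.3, [0, 0, 0], 0],
    [-0.3, [0, 0, 0], 0],
  ],
  force=30,
)

```text
time: 38.58
tool_pos: [464.9, -30.9, -34.6]
tcp_rot: [180.0, -0.0, 14.3]
ft_force: [-0.7, -0.0, 5.7]
finger_gap: 48.9
grip_force: 31.6
```

play_rows(
  increments=[
    [-0.5, [0, 0, -2], 0],
    [-0.5, [0, 0, -4], 0],
    [-0.5, [0, 0, -8], 0],
    [-0.5, [0, 0, -16], 0],
    [-0.5, [0, 0, -30], 0],
    [-0.5, [0, 0, -30], 0],
    [-0.5, [0, 0, -20], 0],
    [-0.5, [0, 0, -10], 0],
    [-0.5, [0, 0, 0], 0],
    [-0.5, [0, 0, 0], 0],
  ],
)

```text
time: 39.42
tool_pos: [464.4, -30.9, 84.7]
tcp_rot: [180.0, -0.0, 14.3]
ft_force: [0.1, -0.3, -0.7]
finger_gap: 49.0
grip_force: 31.3
```

play_rows(
  increments=[
    [-0.5, [0, 0, 0], 0.108],
    [-0.5, [0, 0, 0], 0.108],
    [-0.5, [0, 0, 0], 0.108],
    [-0.5, [0, 0, 0], 0.108],
    [-0.5, [0, 0, 0], 0.106],
    [-0.5, [0, 0, 0], 0],
    [-0.5, [0, 0, 0], 0],
  ],
)

```text
time: 40.0
tool_pos: [463.0, -30.6, 83.0]
tcp_rot: [180.0, 0.2, -16.4]
ft_force: [-0.2, -0.2, -0.5]
finger_gap: 49.0
grip_force: 31.2
```

```bash
python3 -c "
from h import *
plan(623,79.5,60,-16.5);p=sense()['tool_pos']
for n in('scene','top'):
  c=snapshot(n)
  for q in('pad_center',):
    print(n,q,[(np.round(w(d['xyz'],c),1).tolist(),round(d['p'],2)) for d in pinpoint(q,c)[:2]])
    for d in regions_of(q,c)[:1]:
      r=maskrect(c,d['mask'],p[2]+34.6+11.5);print('   mask',round(d['p'],2),np.round(r[0],1),np.round(r[1],1),round(r[2],1))
"
```

```text
now [463.  -30.6  83. ] yaw -16.4 gap 49.0 J1 -10 J6 96 t 40.0
 turn 0.002 (other -3.140)
 shift now: 122.4 -150.8 23.0
 shift after: 122.1 -151.0 23.0
scene pad_center [([457.4, -30.1, 121.6], 0.78), ([709.1, -32.7, 1.9], 0.61)]
   mask 0.71 [450.8 -25.3] [54.3 62.5] 70.9
top pad_center []
```

play_rows(
  increments=[
    [-0.5, [10, -12.5, 0], 0],
    [-0.5, [20, -25, 0], 0],
    [-0.5, [20, -25, 0], 0],
    [-0.5, [20, -25, 0], 0],
    [-0.5, [20, -25, 0], 0],
    [-0.5, [16, -19.5, 0], 0],
    [-0.5, [10, -12.5, 0], 0],
    [-0.5, [5.5, -6, 0], 0],
    [-0.5, [0, 0, 0], 0],
    [-0.5, [0, 0, 0], 0],
    [-0.5, [0, 0, 0], 0],
  ],
)

```text
time: 41.22
tool_pos: [622.9, 78.0, 84.7]
tcp_rot: [180.0, 0.0, -16.6]
ft_force: [0.6, 0.1, -0.6]
finger_gap: 49.2
grip_force: 31.2
```

```bash
python3 -c "
from h import *
plan(623,79.5,-28,-16.5);p=sense()['tool_pos']
for n in('scene','top'):
  c=snapshot(n)
  print(n,[(np.round(w(d['xyz'],c),1).tolist(),round(d['p'],2)) for d in pinpoint('pad_center',c)[:2]],[(np.round(w(d['xyz'],c),1).tolist(),round(d['p'],2)) for d in pinpoint('mat_yellow',c)[:2]])
  for d in regions_of('mat_yellow',c)[:1]:
      r=maskrect(c,d['mask'],3);print('   mat',round(d['p'],2),np.round(r[0],1),np.round(r[1],1),round(r[2],1))
  for d in regions_of('pad_center',c)[:1]:
      r=maskrect(c,d['mask'],p[2]+46);print('   mask',round(d['p'],2),np.round(r[0],1),np.round(r[1],1),round(r[2],1))
"
```

```text
now [622.9  78.   84.7] yaw -16.6 gap 49.2 J1 2 J6 109 t 41.2
 turn -0.001 (other 3.140)
 shift now: -0.3 -1.4 112.7
 shift after: -0.3 -1.4 112.7
scene [([619.9, 79.7, 127.5], 0.56)] [([621.6, 77.1, 2.7], 0.79)]
   mat 0.71 [620.4  79.5] [93.1 93.3] 73.5
   mask 0.78 [617.8  82.2] [55.3 80.1] 74.7
top [([623.5, 78.1, 127.4], 0.62)] [([626.8, 79.7, -1.5], 0.63)]
   mat 0.59 [594.4  97.4] [70.8 26.9] 74.2
```

play_rows(
  increments=[
    [-0.5, [0.5, -1, 25], 0],
    [-0.5, [0, 0, 25], 0],
    [-0.5, [0, 0, 25], 0],
    [-0.5, [0, 0, 18], 0],
    [-0.5, [0, 0, 10], 0],
    [-0.5, [0, 0, 5], 0],
    [-0.5, [0, 0, 3], 0],
    [-0.5, [0, 0, 1], 0],
    [-0.5, [0, 0, 0], 0],
    [-0.5, [0, 0, 0], 0],
  ],
)

```text
time: 42.55
tool_pos: [625.7, 79.6, -25.6]
tcp_rot: [-180.0, -0.1, -16.6]
ft_force: [0.1, -0.3, -0.1]
finger_gap: 49.5
grip_force: 31.3
```

play_rows(
  increments=[
    [-0.5, [0, 0, 0.8], 0],
    [-0.5, [0, 0, 0.8], 0],
    [-0.5, [0, 0, 0], 0],
    [-0.5, [0, 0, 0], 0],
  ],
)

```text
time: 42.88
tool_pos: [624.6, 79.6, -28.5]
tcp_rot: [-180.0, -0.0, -16.6]
ft_force: [-0.1, -0.1, -0.4]
finger_gap: 49.1
grip_force: 31.3
```

play_rows(
  increments=[
    [-0.5, [0, 0, 0.8], 0],
    [-0.5, [0, 0, 0], 0],
    [-0.5, [0, 0, 0], 0],
  ],
)

```text
time: 43.13
tool_pos: [624.5, 79.6, -29.6]
tcp_rot: [180.0, 0.0, -16.6]
ft_force: [-0.3, 0.4, -0.7]
finger_gap: 49.1
grip_force: 31.3
```

play_rows(
  increments=[
    [-0.5, [-0.5, 0, 0.8], 0],
    [-0.5, [0, 0, 0.6], 0],
    [-0.5, [0, 0, 0], 0],
    [-0.5, [0, 0, 0], 0],
  ],
)

```text
time: 43.47
tool_pos: [624.0, 79.7, -31.0]
tcp_rot: [180.0, 0.0, -16.6]
ft_force: [-0.2, -0.1, -0.8]
finger_gap: 48.7
grip_force: 31.3
```

play_rows(
  increments=[
    [-0.5, [0, 0, 0.6], 0],
    [-0.5, [0, 0, 0], 0],
    [-0.5, [0, 0, 0], 0],
  ],
)

```text
time: 43.72
tool_pos: [624.1, 79.7, -31.5]
tcp_rot: [-180.0, -0.0, -16.6]
ft_force: [-0.3, -0.3, -0.8]
finger_gap: 48.9
grip_force: 31.3
```

play_rows(
  increments=[
    [-0.5, [0, 0, 0.5], 0],
    [-0.5, [0, 0, 0], 0],
    [-0.5, [0, 0, 0], 0],
  ],
)

```text
time: 43.97
tool_pos: [624.1, 79.7, -31.6]
tcp_rot: [180.0, -0.0, -16.6]
ft_force: [-4.4, 0.2, 5.0]
finger_gap: 49.2
grip_force: 31.8
```

Contact as predicted; release, rise, and back off to clear the view.

play_rows(
  increments=[
    [-0.5, [0, 0, -0.4], 0],
    [0.3, [0, 0, 0], 0],
    [0.5, [0, 0, 0], 0],
    [1, [0, 0, 0], 0],
    [1, [0, 0, 0], 0],
    [1, [0, 0, 0], 0],
    [1, [0, 0, -15], 0],
    [1, [0, 0, -30], 0],
    [1, [0, 0, -30], 0],
    [1, [0, 0, -30], 0],
    [1, [0, 0, -30], 0],
    [1, [0, 0, -20], 0],
  ],
)

```text
time: 44.97
tool_pos: [625.6, 79.8, 128.6]
tcp_rot: [-179.9, -0.3, -16.6]
ft_force: [0.9, -0.9, 0.7]
finger_gap: 85.7
grip_force: 0.0
```

play_rows(
  increments=[
    [1, [-30, 20, 0], 0],
    [1, [-30, 20, 0], 0],
    [1, [-30, 20, 0], 0],
    [1, [-30, 20, 0], 0],
    [1, [-30, 20, 0], 0],
    [1, [-30, 20, 0], 0],
    [1, [-30, 20, 0], 0],
    [1, [0, 0, 0], 0],
    [1, [0, 0, 0], 0],
    [1, [0, 0, 0], 0],
  ],
)

```text
time: 45.8
tool_pos: [384.0, 5.3, 124.9]
tcp_rot: [-180.0, -0.2, -16.6]
ft_force: [-0.3, 0.1, -0.3]
finger_gap: 85.2
grip_force: 0.0
```

```bash
cat > e.py <<'E'
from h import *
print(sense()['tool_pos'].round())
for n in('scene','top'):
  c=snapshot(n);save(c,n+'_end')
  for q in('cap_carton_center','tin_center','frit_carton_center','pad_center','beaker','timer'):
    print(n,q,[(np.round(w(d['xyz'],c),1).tolist(),round(d['p'],2)) for d in pinpoint(q,c)[:4]])
  for q,z in(('frit_carton_center',25),('pad_center',14.5)):
    for d in regions_of(q,c)[:2]:
      r=maskrect(c,d['mask'],z);print('   mask',q,round(d['p'],2),np.round(r[0],1),np.round(r[1],1),round(r[2],1))
  for q in('mat_yellow','mat_green','mat_blue','mat_grey'):
    for d in regions_of(q,c)[:1]:
      r=maskrect(c,d['mask'],3);print('   mat',q,round(d['p'],2),np.round(r[0],1),np.round(r[1],1),round(r[2],1))
E
python3 e.py
```

```text
[384.   5. 125.]
scene cap_carton_center [([651.4, -190.3, 38.8], 0.95), ([422.8, 57.9, 43.5], 0.75), ([560.0, -67.0, 41.5], 0.64), ([492.7, -138.6, 36.4], 0.62)]
scene tin_center [([439.8, 177.5, 13.3], 0.79), ([619.1, 78.2, 5.7], 0.55)]
scene frit_carton_center []
scene pad_center [([652.0, -192.1, 39.5], 0.68)]
scene beaker [([563.7, 230.8, -0.1], 0.57)]
scene timer [([710.1, -34.0, 0.4], 0.78), ([651.9, -191.1, 40.5], 0.49)]
   mask pad_center 0.71 [620.2  83.5] [55.9 82.6] 73.5
   mask pad_center 0.6 [440.9 182.9] [48.6 53.6] 36.2
   mat mat_yellow 0.6 [620.2  79.8] [89.5 90.2] 73.5
   mat mat_blue 0.65 [ 650.2 -190.3] [93.8 92.8] 82.3
   mat mat_grey 0.75 [439.8 183.1] [90.9 91.6] 23.3
top cap_carton_center [([651.5, -190.5, 41.2], 0.57), ([502.2, -141.5, 41.6], 0.57), ([557.9, -61.8, 38.0], 0.56), ([423.5, 57.6, 33.5], 0.51)]
top tin_center [([440.5, 187.0, 18.0], 0.67)]
top frit_carton_center [([458.9, -260.0, 17.1], 0.74)]
top pad_center [([621.3, 82.2, 7.4], 0.82)]
top beaker []
top timer [([707.6, -32.8, 1.3], 0.61)]
   mask frit_carton_center 0.89 [ 458.1 -253.1] [39.4 60.8] 12.5
   mask pad_center 0.83 [625.5  78.8] [51.6 73.3] 72.3
   mat mat_yellow 0.89 [622.7  78.1] [92. 91.] 75.4
   mat mat_green 0.92 [ 456.6 -254.9] [90.6 91.3] 13.1
   mat mat_blue 0.57 [ 655.3 -190.3] [87.5 89.9] 81.5
   mat mat_grey 0.6 [443.3 181.4] [89.7 91.9] 23.6
```

```bash
python3 -c "
from bench import *
print(hand_in())"
```

```text
the job is handed in; nothing more can be done
None
```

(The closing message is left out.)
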